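# Change over a nail-brush drying press

## Task

The drying press on the wash counter still holds yesterday's dry nail brush. Throw its toggle clamp right back, wind the jaw open with the crank and lay the dry brush in the shallow tray, bristles down; then set every wet brush from the rubber mat into the press side by side, bristles down and squarely across the bed, wind the jaw in until they are all snug together against the fence, and only then swing the clamp over centre so that it locks down on them. Leave the cup, bottle, jar and soap dish where they stand.

Things in the scene. Friction and masses are not known exactly. Their poses are not given: they have to be found in the camera images.
- press: Drying press, fixed; z up, origin on the counter under mid-bed. Aluminium bed 120 (x) x 270 (y) mm, surface 20 mm up, lips 6 mm high along both long sides, 96 mm apart (bristles go between). Brushes stand with their length along its x, in a row along its y between fence (-y end) and jaw (+y). On its +x side: the clamp, near the fence, and the 80 mm high gear box with crank. Turned up to 0.1 rad
- fence (a point): On the fence face, mid-bed, on the bed surface (20 mm above the counter); axes as the press, +y from fence to jaw. The fence is two posts 28 mm high over the bed with a 52 mm gap between them (|x| under 26 mm): a finger fits in behind the middle of a brush that lies against it
- jaw_face (a point): On the jaw's face, mid-bed, on the bed surface; axes as the press. Jaw 98 mm wide, 18 mm thick (to +y), 28 mm high, no gap in it. The y of this point in the fence frame is the opening: 46 mm at the start, 10 to 210 mm possible. Three brushes set down with finger room need about 200 mm
- jaw (a joint): slide of the jaw, m: 0 at the start (opening 46 mm), growing as it opens, up to 0.164; the crank drives it, 60 mm per turn
- crank (a joint): crank angle, rad, 0 at the start; positive is counterclockwise from above and opens the jaw, clockwise closes it; about -3.7 to 17.1 (the jaw's stops). Takes 1 to 3 N at the knob, stays where it is left
- crank_axis (a point): point on the crank's upright axis, at the height of the middle of its knob (123 mm above the counter)
- knob (a point): middle of the crank's upright, freely spinning round knob, 22 mm diameter, 50 mm high (from 95 to 145 mm above the counter), 45 mm from the crank's axis. It can be gripped from above and led round in a circle without turning the gripper
- clamp (a joint): clamp handle angle, rad: 0 locked (start), 1.48 fully back (stop), about the press's y axis. Opening moves the handle's top toward the press's +x and lifts the pressing arm, nearly upright at 1.48. Dead centre is at about 0.1; below it the clamp holds itself shut. Takes 2 to 5 N at the handle; open, it stays where it is left
- clamp_pivot (a point): point on the hinge axis of the clamp handle, 126 mm above the counter; the axis is the press's y
- bail (a point): centre of the handle's round cross grip, 18 mm thick, 104 mm long along the press's y, clear over its middle 80 mm (10 mm side bars at its ends). 100 mm from the pivot; locked it leans 0.4 rad over the bed (218 mm above the counter), fully back 1.08 rad the other way (173 mm up). Fingers may straddle it from above and follow the arc
- press_bar: the sprung rubber pressing bar under the clamp arm, 30 (x) x 124 (y) x 10 mm; origin at the middle of its underside. Locked, it presses with about 10 N in all on whatever 36 mm high brushes lie within 126 mm of the fence; thrown back, the arm stands nearly upright beside the bed, up to 215 mm high
- dry: the dry nail brush, in the press at the start. A walnut block 90 (x) x 40 (y) x 20 mm on a bristle block 80 x 32 x 16 mm (all rigid), 36 mm high together, 90 g. Origin: middle of the bristles' underside; z up when bristles down
- wet1: a wet nail brush, shaped like the dry one, on the mat at the start (it may be absent)
- wet2: another wet nail brush, the same (it may be absent)
- wet3: another wet nail brush, the same (it may be absent)
- mat: black rubber mat, 230 (x) x 130 (y) x 6 mm, fixed, to the left or the right of the press. Origin: middle of its underside
- tray_in (a point): middle of the inner floor (5 mm above the counter) of the shallow white tray for the dry brush; axes as the tray, inside 120 (x) x 140 (y) mm, walls 18 mm high over the counter, fixed, on the other side of the press from the mat
- cup: bystander: yellow plastic cup, 85 mm high; origin under its middle
- bottle: bystander: closed green travel bottle, 115 mm high; origin under its middle
- jar: bystander: amber jar, 70 mm high; origin under its middle
- soapdish: bystander: round white soap dish, 84 mm across, 22 mm high; origin under its middle
Things that resemble listed ones, but are neither listed nor needed, are in the scene too. Leave any blue or red look-alike of the dry alone.

How it is judged:
On the way, in this order (a step that is already met when the one before it is completed fails the run):
1. the clamp is thrown right back (value of joint clamp above 1.25 rad), for 0.2 s.
2. the dry brush lies in the tray, bristles down, released (x of dry in the frame of tray_in between -0.05 and 0.05 m and y of dry in the frame of tray_in between -0.055 and 0.055 m and z of dry in the frame of tray_in below 0.006 m and angle between dry's own z axis and vertical below 0.1 rad and linear speed of dry below 0.02 m/s and contact force between the fingers and dry below 0.1 N and value of joint clamp above 1 rad), for 0.2 s.
3. with the clamp still open, every wet brush stands in the press and the jaw has brought them snug together against the fence (x of wet1 in the frame of fence between -0.012 and 0.012 m and y of wet1 in the frame of fence between 0.015 and 0.215 m and z of each of wet1, wet2, wet3 in the frame of fence below 0.005 m and angle between each of wet1, wet2, wet3's own z axis and vertical below 0.1 rad and angle between the x axis of each of wet1, wet2, wet3 and the x axis of press, either way round below 0.1 rad and x of wet2 in the frame of fence between -0.012 and 0.012 m and y of wet2 in the frame of fence between 0.015 and 0.215 m and x of wet3 in the frame of fence between -0.012 and 0.012 m and y of wet3 in the frame of fence between 0.015 and 0.215 m and y of any of wet1, wet2, wet3 in the frame of jaw_face above -0.0225 m and y of any of wet1, wet2, wet3 in the frame of fence below 0.0225 m and (y of wet1 in the frame of jaw_face above -0.0225 m or horizontal distance between any of wet2, wet3 and wet1 below 0.0425 m) and (y of wet2 in the frame of jaw_face above -0.0225 m or horizontal distance between any of wet1, wet3 and wet2 below 0.0425 m) and (y of wet3 in the frame of jaw_face above -0.0225 m or horizontal distance between any of wet1, wet2 and wet3 below 0.0425 m) and (y of wet1 in the frame of fence below 0.0225 m or horizontal distance between any of wet2, wet3 and wet1 below 0.0425 m) and (y of wet2 in the frame of fence below 0.0225 m or horizontal distance between any of wet1, wet3 and wet2 below 0.0425 m) and (y of wet3 in the frame of fence below 0.0225 m or horizontal distance between any of wet1, wet2 and wet3 below 0.0425 m) and value of joint clamp above 1 rad), for 0.2 s.
4. the clamp is swung over centre and locked (value of joint clamp below 0.06 rad), for 0.2 s.
At the end, for the whole second after the job is handed in: Clamp locked past centre (under 0.06 rad), its bar pressing every wet brush; these stand bristles down on the bed within 12 mm of mid-line and 0.1 rad of square, gaps to fence, jaw and one another under 2.5 mm; the dry brush lies bristles down in the tray; all released and at rest (value of joint clamp below 0.06 rad and x of dry in the frame of tray_in between -0.05 and 0.05 m and y of dry in the frame of tray_in between -0.055 and 0.055 m and z of dry in the frame of tray_in below 0.006 m and angle between each of dry, wet1, wet2, wet3's own z axis and vertical below 0.1 rad and linear speed of each of dry, wet1, wet2, wet3 below 0.02 m/s and x of wet1 in the frame of fence between -0.012 and 0.012 m and y of wet1 in the frame of fence between 0.015 and 0.215 m and z of each of wet1, wet2, wet3 in the frame of fence below 0.005 m and angle between the x axis of each of wet1, wet2, wet3 and the x axis of press, either way round below 0.1 rad and x of wet2 in the frame of fence between -0.012 and 0.012 m and y of wet2 in the frame of fence between 0.015 and 0.215 m and x of wet3 in the frame of fence between -0.012 and 0.012 m and y of wet3 in the frame of fence between 0.015 and 0.215 m and y of any of wet1, wet2, wet3 in the frame of jaw_face above -0.0225 m and y of any of wet1, wet2, wet3 in the frame of fence below 0.0225 m and (y of wet1 in the frame of jaw_face above -0.0225 m or horizontal distance between any of wet2, wet3 and wet1 below 0.0425 m) and (y of wet2 in the frame of jaw_face above -0.0225 m or horizontal distance between any of wet1, wet3 and wet2 below 0.0425 m) and (y of wet3 in the frame of jaw_face above -0.0225 m or horizontal distance between any of wet1, wet2 and wet3 below 0.0425 m) and (y of wet1 in the frame of fence below 0.0225 m or horizontal distance between any of wet2, wet3 and wet1 below 0.0425 m) and (y of wet2 in the frame of fence below 0.0225 m or horizontal distance between any of wet1, wet3 and wet2 below 0.0425 m) and (y of wet3 in the frame of fence below 0.0225 m or horizontal distance between any of wet1, wet2 and wet3 below 0.0425 m) and contact force between press_bar and wet1 above 0.3 N and contact force between press_bar and wet2 above 0.3 N and contact force between press_bar and wet3 above 0.3 N); the robot touches nothing.
It fails at once if the cup, bottle, jar or soap dish is moved more than 3 cm or tipped over (distance of any of cup, bottle, jar, soapdish from where it was at the start of the episode above 0.03 m or angle between any of cup, bottle, jar, soapdish's own z axis and vertical above 0.5 rad).
Of wet1, wet2, wet3 only 2 to 3 are there at a start; the rules pass over those that are not, and their reading is None.
At some moment in a run one of wet1, wet2, wet3 may be knocked a few centimetres aside while the robot is not near it.
It also fails if it takes over 210 s, if anything falls off the work surface, if the arm or the gripper's body presses on something with over 40 N, if the wrist force passes 120 N, or if a joint passes its speed limit or range.

## Robot

A 7-joint arm with a two-finger parallel gripper is mounted at the origin on the work surface. World frame = base frame: x ahead of the robot, y to its left, z up, the work surface at z = 0. Lengths are in m, angles in rad, forces in N, time in s.
With the tool pointing down it reaches from about 0.4 to 0.85 m from the base axis. Payload 10.4 kg.
Tool frame: the origin (TCP) lies on the centre line of the jaws, within the pads' length; the fingertips stand 11 mm ahead of it and the grasp point (between the pads) lies 8 mm behind it; z points along the fingers, y is the line along which they close (so a half turn about z gives the same grasp; the last joint's range is limited). The gripper opens to 87 mm and grips with 3 to 60 N. Pads are 19 mm wide; open, the fingers measure 117 mm over their backs; the gripper's body (75 mm by 190 mm) begins 51 mm behind the grasp point.
Start: joints at [-1.185, 0.332, -0.065, 1.46, 0.022, 1.35, -0.088], TCP at [0.248, 0.574, 0.234] pointing down, gripper open.
Joint ranges: [-2.6, 2.6], [-0.5, 2.12], [-1.47, 1.34], [0.16, 2.42], [-1.27, 4.41], [0.06, 2.06], [-2.6, 2.6]. Speed limits (rad/s): [2.22, 2.22, 2.79, 2.79, 3.14, 3.14, 3.14].

## Interface

Orientations are given as a unit quaternion [x, y, z, w].
In Python, from bench import r gives the robot as it stands.
- The arm moves only by the shell command python3 -m pendant 'ROWS' [OPENING] [FORCE]. ROWS is JSON, a list of rows, each a list of 4 numbers: the shift along the tool's x, y, z in m, then the turn about the tool's z in rad. A call has 1 to 8 rows; each row shifts and turns the commanded pose from where the row before left it, along the tool's axes as they then stand; what a row does not reach is not made up. A row lasts 1/12 s, in which the tool goes at most 41.7 mm and 7.16 degrees, less where a joint would pass 70% of its speed; a pose out of reach is approached as far as the arm can. A call with a gripper value outside its range is refused whole. OPENING is the opening, from 0 (shut) to 1 (fully open), set as the call begins (- or left out, the last holds). The fingers move at their own pace and stop on an object; FORCE is the grip in N (left out, the last holds). Time passes only in rows, so rows that do not move let the fingers close. It gives the time, the measured TCP pose, the force, the opening and the grip force at its end, in the units of the state.
- r.read_state(): the state, without advancing time (a new reading comes with each control period).
- r.camera(name): name is "side" or "top"; returns a dict with "img" (384x512x3 uint8, red, green, blue), "camera_matrix" (3x3 intrinsics, pixels), "xyz" and "attitude" of the camera in the world. Camera axes: x right, y down, z forward; pixel columns grow to the right and rows downward; lengths in m; the calibration is good to about 2 mm. A picture is of the moment at which its call begins. There is no depth.
- r.close_job(): hands the job in; it is judged then, once.
Trained networks look in the newest picture that a camera, given by its name, has taken for a name from the list of things; names that differ only in an ending like _2 or _b are one class to them, and where a whole thing is asked for, a point or a joint stands for the part that bears it (a point fixed in the world has none). Each returns a list of dicts, best first, with "score" (0 to 1); they miss things now and then, are a little off and sometimes report something else, mostly with a low value. They report only what shows in the picture. A call takes as long as a camera call. They do not tell look-alikes from the thing itself.
- r.outline_of(thing, camera): "mask" (384x512 bool, what is visible of it) and "bbox" ([centre column, centre row, width, height] in pixels, round what is visible of it).
The state is a dict: "time": time; "joint_positions": joint angles; "joint_vel": joint speeds; "joint_torque": joint torques, N m; "ee_pos": TCP position; "eef_rot": TCP orientation; "ft_force": force on the tool from outside, world axes, zero at the start; "torque": the same for the moment, N m; "width": finger opening in m; "grip_force": force on a finger pad.
Only numpy, scipy, OpenCV 4.12 (cv2) and the standard library are available. Lean on these libraries where they do the work, as an engineer would, in place of code of your own. Each camera call takes 0.05 s, during which the arm holds its last target. There are 200 camera calls.

## Working session

There is one attempt and no reset: what is moved stays moved. The work goes in short steps, Python scripts to look and compute and a shell command to move; the robot and the scene stay as the last step left them, time stands still between calls to the robot, and variables do not carry over. Pictures are saved under pics/ and viewed, at most 15 in all, crops included, and the job is handed in when it is done.

```bash
ls; mkdir -p pics
python3 - <<'E'
from bench import r
import cv2
s=r.read_state();print(s)
for n in("top","side"):
    c=r.camera(n);cv2.imwrite(f"pics/{n}0.png",cv2.cvtColor(c["img"],cv2.COLOR_RGB2BGR));print(n,c["camera_matrix"],c["xyz"],c["attitude"])
    for t in["press","bail","knob","dry","wet1","mat","tray_in","cup","bottle","jar","soapdish"]:
        print(t,[(round(float(o["score"]),2),[round(float(v)) for v in o["bbox"]]) for o in r.outline_of(t,n)])
E
```

```text
pics
{'time': 0.0, 'joint_positions': array([-1.18456514,  0.33284663, -0.06469346,  1.46095491,  0.02162572,
        1.34988772, -0.08849101]), 'joint_vel': array([ 2.55910832e-05,  1.11051782e-03,  2.76313723e-04,  1.87118887e-04,
       -3.00625205e-04,  1.29382035e-03, -1.24469901e-03]), 'joint_torque': array([ 4.21514260e-04, -6.23258615e+01,  2.46090547e-02, -3.89895773e+01,
       -6.14201557e-02,  3.98478890e-02,  1.65924944e-04]), 'ee_pos': array([0.24832864, 0.57314182, 0.23276319]), 'eef_rot': array([ 2.02980346e-01,  9.79182562e-01, -6.93532095e-04, -9.63408911e-05]), 'ft_force': array([ 0.23549112,  0.31705132, -0.32947528]), 'torque': array([ 0.00175984, -0.0122008 ,  0.04934744]), 'grip_force': 0.0, 'width': 0.08693634179418115}
top [[451.13987674   0.         257.29331936]
 [  0.         451.13987674 185.25768679]
 [  0.           0.           1.        ]] [0.22317755 0.006877   1.26580541] [ 0.72412277 -0.67902542  0.08478711 -0.08591763]
press [(0.57, [250, 187, 105, 84])]
bail [(0.58, [273, 170, 44, 12]), (0.54, [339, 242, 22, 22])]
knob [(0.6, [208, 169, 9, 12]), 
[... 762 characters left out ...]
(0.61, [291, 180, 28, 53])]
knob [(0.58, [282, 151, 4, 13]), (0.21, [305, 140, 22, 29])]
dry [(0.92, [266, 230, 36, 22]), (0.72, [354, 218, 36, 30]), (0.71, [333, 170, 18, 31]), (0.63, [169, 319, 29, 45]), (0.2, [290, 182, 26, 57])]
wet1 [(0.76, [252, 138, 11, 27]), (0.71, [272, 135, 16, 26]), (0.66, [227, 139, 15, 22]), (0.23, [286, 180, 26, 53])]
mat [(0.93, [252, 144, 72, 29])]
tray_in [(0.72, [284, 336, 63, 74]), (0.32, [218, 158, 26, 37]), (0.22, [305, 142, 20, 34])]
cup [(0.87, [218, 161, 23, 33])]
bottle [(0.89, [235, 281, 23, 40]), (0.37, [285, 181, 32, 60])]
jar [(0.58, [306, 142, 18, 29]), (0.17, [260, 215, 22, 34])]
soapdish [(0.88, [349, 296, 37, 36]), (0.56, [288, 155, 22, 17])]
```

Run:
```python
import cv2
for n in("top","side"):
    i=cv2.imread(f"pics/{n}0.png"); cv2.imwrite(f"pics/{n}0z.png",cv2.resize(i[90:340,100:420] if n=="top" else i[100:380,130:400],None,fx=2.4 if n=="top" else 2.1,fy=2.4 if n=="top" else 2.1,interpolation=cv2.INTER_CUBIC))
```

```text
(no output)
```

View pics/top0z.png

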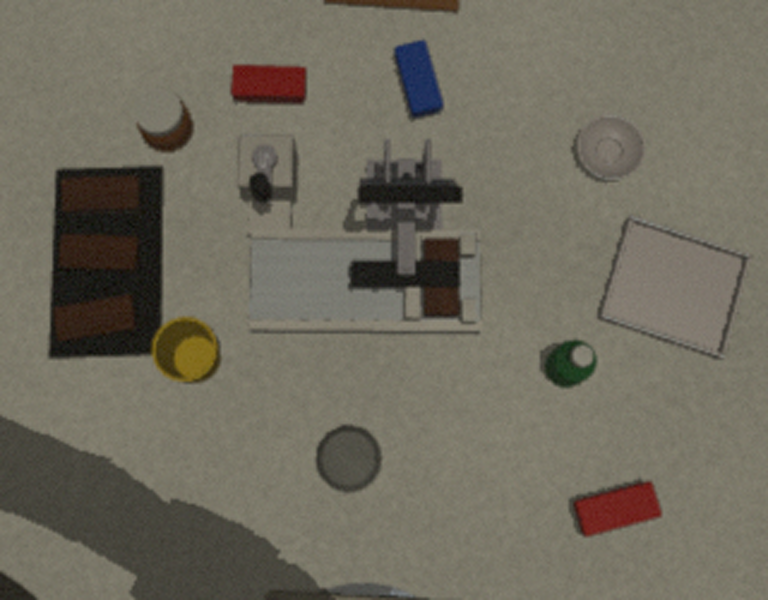

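View pics/side0z.png

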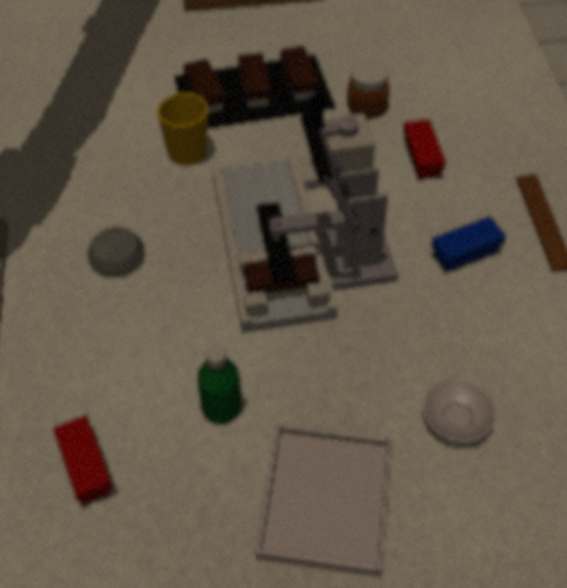

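The top view shows three wet brushes on the mat at about (142,194), (139,223) and (143,172). The dry brush is under the clamp bar in the press at (284,206), the tray is at (380,209), and the knob is at (208,168), nearer the robot than its axis. Things that could be mistaken for the dry brush: red at (214,125), blue at (274,123), red at (358,303) and a brown strip at the top. My choice is the walnut one in the press at (284,206), which I'll check in a close crop.

```bash
cat > h.py <<'E'
import numpy as np, cv2
from scipy.spatial.transform import Rotation as R
from bench import r
def ray(c,u,v):
    d=R.from_quat(c["attitude"]).as_matrix()@np.linalg.inv(c["camera_matrix"])@np.array([u,v,1.]); return np.array(c["xyz"]),d
def w(c,u,v,z):
    o,d=ray(c,u,v); return o+d*(z-o[2])/d[2]
def px(c,P):
    q=R.from_quat(c["attitude"]).as_matrix().T@(np.array(P,float)-c["xyz"]); q=np.array(c["camera_matrix"])@q; return q[:2]/q[2]
def tri(c1,p1,c2,p2):
    A=[];b=[]
    for c,p in((c1,p1),(c2,p2)):
        o,d=ray(c,*p);d/=np.linalg.norm(d);M=np.eye(3)-np.outer(d,d);A.append(M);b.append(M@o)
    return np.linalg.lstsq(np.vstack(A),np.hstack(b),rcond=None)[0]
def rect(mask,c,z):
    n=max(cv2.findContours(mask.astype(np.uint8),0,2)[0],key=cv2.contourArea)[:,0]
    P=np.array([w(c,u,v,z)[:2] for u,v in n])*1000
    (x,y),(a,b),t=cv2.minAreaRect(P.astype(np.float32))
    if a<b:a,b,t=b,a,t+90
    t=(t+90)%180-90
    return round(x,1),round(y,1),round(a,1),round(b,1),round(t,1)  # mm, long-axis angle deg vs world x
def save(c,name,box,f):
    x0,y0,x1,y1=box; cv2.imwrite(f"pics/{name}.png",cv2.resize(cv2.cvtColor(c["img"],cv2.COLOR_RGB2BGR)[y0:y1,x0:x1],None,fx=f,fy=f,interpolation=cv2.INTER_CUBIC))
E
python3 - <<'E'
from h import *
c=r.camera("top"); s=r.camera("side")
for o in r.outline_of("wet1","top")[:3]: print("wet",round(o["score"],2),rect(o["mask"],c,.042))
for o in r.outline_of("tray_in","top")[:1]: print("tray",rect(o["mask"],c,.018))
for o in r.outline_of("mat","top")[:1]: print("mat",rect(o["mask"],c,.006))
for n,z in(("cup",.085),("bottle",.115),("jar",.07),("soapdish",.022)):
    for o in r.outline_of(n,"top")[:1]: print(n,w(c,*o["bbox"][:2],z*.6).round(3))
print([(round(o["score"],2),o["bbox"]) for o in r.outline_of("knob","top")],[(round(o["score"],2),o["bbox"]) for o in r.outline_of("knob","side")])
save(c,"press_t",(192,138,306,232),6); save(s,"press_s",(220,150,330,260),5.4)
E
```

```text
wet 0.93 (399.3, 332.8, 92.3, 44.9, -78.0)
wet 0.75 (383.1, -207.9, 58.9, 47.0, -42.8)
wet 0.65 (476.8, 338.4, 92.7, 43.7, -88.8)
mat (473.8, 338.3, 232.8, 129.9, 6.4)
cup [0.371 0.221 0.051]
bottle [ 0.379 -0.206  0.069]
jar [0.647 0.282 0.042]
soapdish [ 0.649 -0.253  0.013]
[] [(0.48, [282.4, 152.9, 2.5, 13.5])]
```

View pics/press_t.png

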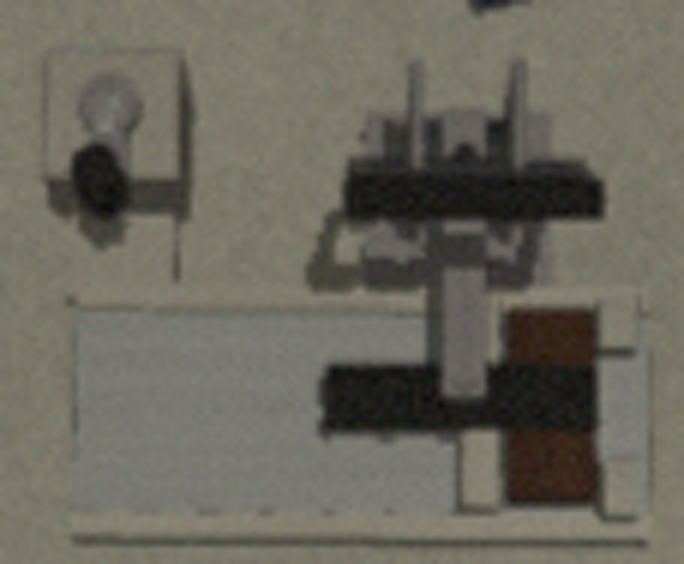

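View pics/press_s.png

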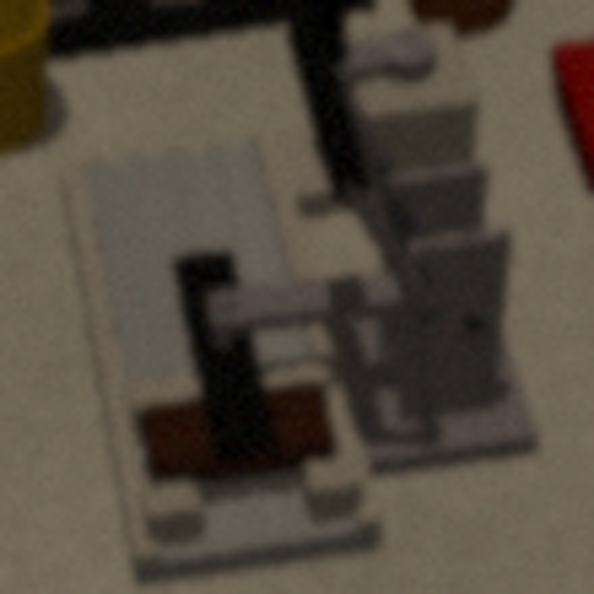

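The crops show the dry walnut brush (spanning (276–291, 189–222)) snug in the press against two tan fence posts. The bail is at about (271,170), the knob at (208.7,168), and its axis hub at about (210,155).

Run:
```python
from h import *
c=r.camera("top"); s=r.camera("side")
T=lambda u,v,z:(w(c,192+u/6-.4,138+v/6-.4,z)*1000).round(1)[:2]
S=lambda u,v,z:(w(s,220+u/5.4-.4,150+v/5.4-.4,z)*1000).round(1)[:2]
for n,u,v,z in [("bailL",345,191,218),("bailR",603,191,218),("bailc",474,191,218),("knob",100,180,120),("hub",108,103,95),("hub",108,103,110),("bedLL",72,540,5),("bedLR",648,543,5),("bedLL",72,540,26),("bedLR",648,543,26),("lipUL",75,312,26),("lipUR",600,312,26),("lipinL",75,513,26),("lipinR",600,513,26),("brushUL",507,310,56),("brushUR",597,310,56),("brushLL",505,502,56),("brushLR",595,504,56),("fenceU",600,300,48),("fenceL",600,515,48),("gapU",617,352,48),("gapL",617,458,48),("jawL",458,470,48),("barL",322,398,56),("gearUL",45,50,80),("gearUR",183,50,80),("gearLL",45,180,80),("gearLR",183,180,80)]:
    print(n,T(u,v,z/1000))
print("side")
for n,u,v,z in [("bedLL",140,578,0),("bedLR",378,548,0),("bedUL",65,175,20),("brLL",147,475,56),("brLR",333,447,56),("brUL",140,408,56),("brUR",322,385,56),("postgapL",200,490,48),("postgapR",306,463,48),("hub",405,55,110)]: print(n,S(u,v,z/1000))
print(tri(c,(192+108/6-.4,138+103/6-.4),s,(220+405/5.4-.4,150+55/5.4-.4)))
k=np.array([35,25,20]);
for nm,i in(("top",c),("side",s)):
    h=cv2.cvtColor(i["img"],cv2.COLOR_RGB2HSV); print(nm)
    m=((h[...,0]<14)&(h[...,1]>90)&(h[...,2]<110)).astype(np.uint8)
    n,_,st,ce=cv2.connectedComponentsWithStats(m)
    for j in range(1,n):
        if st[j,4]>80: print(st[j],ce[j].round(1),rect(_==j,i,.042) if nm=="top" else "")
```

```text
bailL [519.6  39.1]
bailR [526.4 -64.5]
bailc [523.  -12.7]
knob [545.3 150. ]
hub [588.7 152.8]
hub [584.  150.9]
bedLL [402.  161.8]
bedLR [ 418.  -107.8]
bedLL [399.  159.2]
bedLR [ 414.7 -105.9]
lipUL [506.6 167.7]
lipUR [522.7 -78.8]
lipinL [411.6 159. ]
lipinR [427.2 -83.1]
brushUL [513.6 -34. ]
brushUR [516.3 -75.3]
brushLL [424.6 -37.9]
brushLR [426.3 -78.5]
fenceU [523.1 -77. ]
fenceL [422.7 -81.6]
gapU [498.9 -86. ]
gapL [449.4 -88.1]
jawL [439.2 -16. ]
barL [467.   47.9]
gearUL [617.  185.9]
gearUR [621.1 122.4]
gearLL [554.9 180. ]
gearLR [559.  117.3]
side
bedLL [ 418. -104.]
bedLR [ 534.4 -101.1]
bedUL [401.7 151.7]
brLL [425.1 -85.6]
brLR [514.4 -80.3]
brUL [425.7 -44.9]
brUR [514.7 -41.9]
postgapL [449.4 -91.5]
postgapR [501.3 -82. ]
hub [581.8 127.1]
[0.5892518  0.15363049 0.08569083]
top
[391   0 121  17 635] [454.8   6.9] (1134.8, -545.9, 373.4, 42.1, 89.9)
[196 117  32  16 449] [211.4 124.4] (696.9, 162.1, 89.3, 46.2, -86.2)
[125 162  33  17 355] [141.1 170.1] (547.0, 347.6, 90.0, 43.5, -82.3)
[123 186  36  17 356] [140.7 194.3] (479.2, 339.9, 97.1, 45.5, -86.3)
[277 190  14   9  90] [283.3 193.6] (504.8, -55.8, 36.4, 22.8, -86.3)
[277 209  14  13 131] [283.4 214.8] (445.7, -58.7, 35.8, 33.6, -87.0)
[122 212  36  21 370] [138.6 221.8] (400.7, 334.2, 94.2, 43.8, -76.0)
[339 291  34  23 100] [352.  298.6] (228.3, -262.1, 91.8, 39.7, -71.1)
side
[   72     0   440   231 11693] [224.6  51.6] 
[  0  87  22  50 536] [ 11.3 106.5] 
[263 123  20  21 277] [272.1 133. ] 
[243 126  19  22 275] [251.  136.3] 
[218 128  21  22 248] [227.4 138.3] 
[295 139  20  17 201] [304.7 147.4] 
[322 156  21  30 400] [331.6 169.9] 
[377 183  26  46 381] [389.3 206. ] 
[246 221  36  18 350] [263.4 230.1] 
[155 297  29  44 709] [169.1 318.2]
```

```bash
cat >> h.py <<'E'
YAW=0.062; PC=np.array([.468,.030])
EX=np.array([np.cos(YAW),np.sin(YAW)]); EY=np.array([-EX[1],EX[0]])
def W(px_,py_): return PC+EX*px_+EY*py_
def go(x,y,z,ang=None):
    "needed tool-frame move (mm) after turning tool y to ang deg(mod 180)"
    s=r.read_state(); M=R.from_quat(s["eef_rot"]).as_matrix(); a=np.degrees(np.arctan2(M[1,1],M[0,1]))
    t=0 if ang is None else (a-ang+90)%180-90
    b=np.radians(a-t); ty=np.array([np.cos(b),np.sin(b)]); tx=np.array([-ty[1],ty[0]])
    d=np.array([x,y])-s["ee_pos"][:2]
    print("t %.1f ee"%s["time"],(s["ee_pos"]*1000).round(1),"ydeg %.1f"%a,"q7 %.2f"%s["joint_positions"][6],"turn %.3f rad"%np.radians(t),"| x %.1f y %.1f z %.1f"%tuple(1000*np.array([d@tx,d@ty,s["ee_pos"][2]-z])), "F",s["ft_force"].round(1),"w %.1f g %.1f"%(s["width"]*1000,s["grip_force"]))
E
python3 -m pendant '[[0,0,-0.009,0.122],[0,0,-0.009,0.122],[0,0,-0.009,0.122],[0,0,-0.009,0.122],[0,0,-0.009,0.122],[0,0,-0.009,0.122],[0,0,-0.009,0.122],[0,0,-0.009,0.122]]'
python3 -m pendant '[[0,0,0,0.122],[0,0,0,0]]'
python3 -c "
from h import *
go(.523,-.0127,.30,3.55)"
```

```text
time: 2.52
ee_pos: [0.2484, 0.5735, 0.306]
eef_rot: [0.641, 0.768, 0.0, -0.0]
ft_force: [-0.4, 0.0, 0.4]
width: 0.087
grip_force: 0.0
time: 2.68
ee_pos: [0.2485, 0.5738, 0.3062]
eef_rot: [0.686, 0.727, 0.001, -0.0]
ft_force: [0.8, 0.3, -0.3]
width: 0.0867
grip_force: 0.0
t 2.7 ee [248.5 573.8 306.2] ydeg 3.3 q7 -1.16 turn -0.004 rad | x -602.3 y 237.7 z 6.2 F [ 0.8  0.3 -0.3] w 86.7 g 0.0
```

```bash
for i in 1; do python3 -m pendant '[[-0.036,0.014,0,0],[-0.036,0.014,0,0],[-0.036,0.014,0,0],[-0.036,0.014,0,0],[-0.036,0.014,0,0],[-0.036,0.014,0,0],[-0.036,0.014,0,0],[-0.036,0.014,0,0]]' 0.6
python3 -m pendant '[[-0.036,0.014,0,0],[-0.036,0.014,0,0],[-0.036,0.014,0,0],[-0.036,0.014,0,0],[-0.036,0.014,0,0],[-0.036,0.014,0,0],[-0.036,0.014,0,0],[-0.026,0.014,0,0]]'; done
python3 -m pendant '[[0,0,0,0]]'
python3 -c "
from h import *
go(.523,-.0127,.30,3.55)
c=r.camera('top')
print([(round(o['score'],2),o['bbox']) for o in r.outline_of('bail','side') ])
"
```

```text
time: 3.35
ee_pos: [0.3789, 0.2913, 0.3054]
eef_rot: [0.682, 0.731, 0.0, -0.0]
ft_force: [2.0, 0.4, 0.6]
width: 0.0533
grip_force: 0.0
time: 4.02
ee_pos: [0.5085, 0.0193, 0.3057]
eef_rot: [0.683, 0.73, 0.0, 0.0]
ft_force: [-0.0, -0.4, 0.5]
width: 0.0521
grip_force: 0.0
time: 4.1
ee_pos: [0.5097, 0.0166, 0.3056]
eef_rot: [0.685, 0.728, -0.0, 0.001]
ft_force: [0.3, -0.9, -0.1]
width: 0.0522
grip_force: 0.0
t 4.1 ee [509.7  16.6 305.6] ydeg 3.5 q7 -0.04 turn -0.001 rad | x -30.1 y 11.5 z 5.6 F [ 0.3 -0.9 -0.1] w 52.2 g 0.0
[(0.57, [289.5, 181.3, 26.4, 56.8]), (0.53, [260.0, 215.1, 19.2, 37.2])]
```

```bash
python3 -m pendant '[[-0.030,0.0115,0,0],[0,0,0.022,0],[0,0,0.022,0],[0,0,0.022,0],[0,0,0.022,0],[0,0,0.003,0],[0,0,0,0]]'
python3 -m pendant '[[0,0,0,0],[0,0,0,0],[0,0,0,0],[0,0,0,0]]' 0.1 5
python3 -c "
from h import *
go(.523,-.0127,.215,3.55)
s=r.camera('side'); save(s,'grab',(190,80,370,260),3.3)"
```

```text
time: 4.78
ee_pos: [0.5206, -0.0049, 0.2136]
eef_rot: [0.683, 0.731, -0.001, -0.001]
ft_force: [1.1, 0.3, 0.8]
width: 0.0526
grip_force: 0.0
time: 5.12
ee_pos: [0.522, -0.006, 0.2155]
eef_rot: [0.684, 0.73, 0.001, 0.0]
ft_force: [0.1, -0.1, -0.1]
width: 0.0331
grip_force: 0.0
t 5.1 ee [522.   -6.  215.5] ydeg 3.7 q7 0.06 turn 0.002 rad | x -6.7 y 0.5 z 0.5 F [ 0.1 -0.1 -0.1] w 33.1 g 0.0
```

View pics/grab.png

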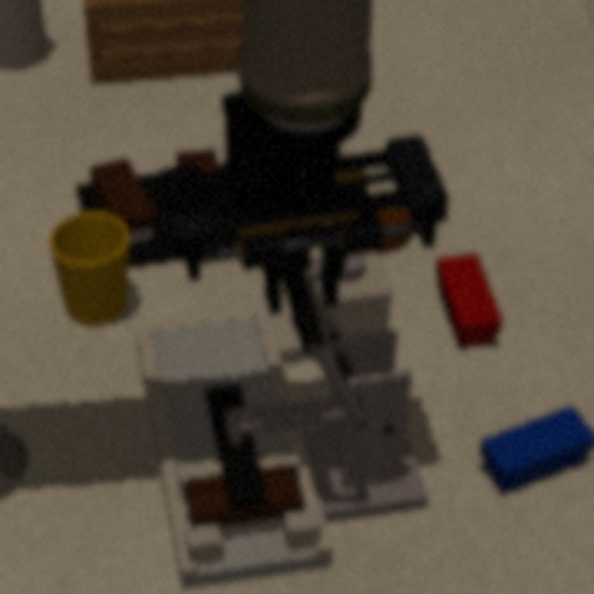

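The fingers straddle the bail at about (284,165), so I finish closing lightly and follow the arc.

```bash
python3 -m pendant '[[0,0,0,0],[0,0,0,0],[0,0,0,0],[0,0,0,0],[0,0,0,0],[0,0,0,0]]' 0.15 5
python3 - <<'E'
from h import *
go(.522,-.006,.215,3.55)
# arc in 16 steps from -0.4 to 1.1
p=np.linspace(-.4,1.08,17); print(np.diff(100*np.sin(p)).round(1)); print((-np.diff(100*np.cos(p))).round(1))
E
```

```text
time: 5.67
ee_pos: [0.5209, -0.0063, 0.2146]
eef_rot: [0.684, 0.729, -0.0, -0.001]
ft_force: [-5.6, 0.1, 4.5]
width: 0.018
grip_force: 5.0
t 5.7 ee [520.9  -6.3 214.6] ydeg 3.7 q7 0.06 turn 0.002 rad | x 0.2 y 1.1 z -0.4 F [-5.6  0.1  4.5] w 18.0 g 5.0
[8.7 8.9 9.1 9.2 9.2 9.2 9.1 8.9 8.6 8.2 7.8 7.3 6.7 6.1 5.4 4.7]
[-3.2 -2.4 -1.6 -0.7  0.2  1.   1.8  2.7  3.5  4.3  5.   5.7  6.3  6.9
  7.5  7.9]
```

Gripped at 18 mm. Now follow the arc (tool y = press +x).

```bash
python3 -m pendant '[[0,0.0087,-0.0032,0],[0,0.0089,-0.0024,0],[0,0.0091,-0.0016,0],[0,0.0092,-0.0007,0],[0,0.0092,0.0002,0],[0,0.0092,0.001,0],[0,0.0091,0.0018,0],[0,0.0089,0.0027,0]]'
python3 -m pendant '[[0,0.0086,0.0035,0],[0,0.0082,0.0043,0],[0,0.0078,0.005,0],[0,0.0073,0.0057,0],[0,0.0067,0.0063,0],[0,0.0061,0.0069,0],[0,0.0054,0.0075,0],[0,0.0047,0.0079,0]]'
python3 -m pendant '[[0,0.003,0.004,0],[0,0,0,0]]'
python3 -c "
from h import *
go(.647,.002,.170,3.55)"
```

```text
time: 6.33
ee_pos: [0.5947, -0.0016, 0.2164]
eef_rot: [0.684, 0.729, -0.0, 0.0]
ft_force: [-3.3, -0.8, 1.9]
width: 0.0177
grip_force: 5.0
time: 7.0
ee_pos: [0.6482, 0.0019, 0.1688]
eef_rot: [0.684, 0.729, -0.001, -0.001]
ft_force: [-10.1, -0.3, 6.9]
width: 0.0227
grip_force: 5.0
time: 7.17
ee_pos: [0.6501, 0.002, 0.1635]
eef_rot: [0.684, 0.729, -0.002, -0.002]
ft_force: [-10.4, -1.1, -0.0]
width: 0.0263
grip_force: 5.0
t 7.2 ee [650.1   2.  163.5] ydeg 3.7 q7 0.20 turn 0.002 rad | x 0.2 y -3.0 z -6.5 F [-10.4  -1.1  -0. ] w 26.3 g 5.0
```

```bash
python3 -m pendant '[[0,-0.002,-0.004,0],[0,0,0,0],[0,0,-0.005,0],[0,0,-0.025,0],[0,0,-0.035,0],[0,0,-0.035,0],[0,0,-0.035,0],[0,0,0,0]]' 0.55
python3 - <<'E'
from h import *
c=r.camera("top"); s=r.camera("side")
for n in("bail","knob"):
  for k in("top","side"): print(n,k,[(round(o['score'],2),np.round(o['bbox'],1)) for o in r.outline_of(n,k)])
print(px(c,(.650,-.004,.173)),px(s,(.650,-.004,.173)))
a,b=W(.117,.118),0; print(a); go(.5453,.150,.25,3.55)
save(c,"t2",(190,120,320,230),5)
E
```

```text
time: 7.83
ee_pos: [0.6519, 0.0016, 0.3128]
eef_rot: [0.684, 0.729, 0.004, 0.004]
ft_force: [0.5, -1.8, 0.4]
width: 0.0476
grip_force: 0.0
bail top [(0.53, array([290.6, 143.9,   5.1,  35.4])), (0.38, array([142.9, 169.2,  31. ,  18.3]))]
bail side [(0.72, array([315.6, 183.1,  53.7,  49.7])), (0.53, array([288.2, 156.4,  24.2,  18.9]))]
knob top []
knob side []
[269.42120182 126.67837765] [330.97497037 174.3459348 ]
[0.57746388 0.15502263]
t 8.1 ee [649.    2.3 303.3] ydeg 3.7 q7 0.16 turn 0.002 rad | x 153.9 y -94.4 z 53.3 F [-0.1  0.1  0.5] w 48.1 g 0.0
```

View pics/t2.png

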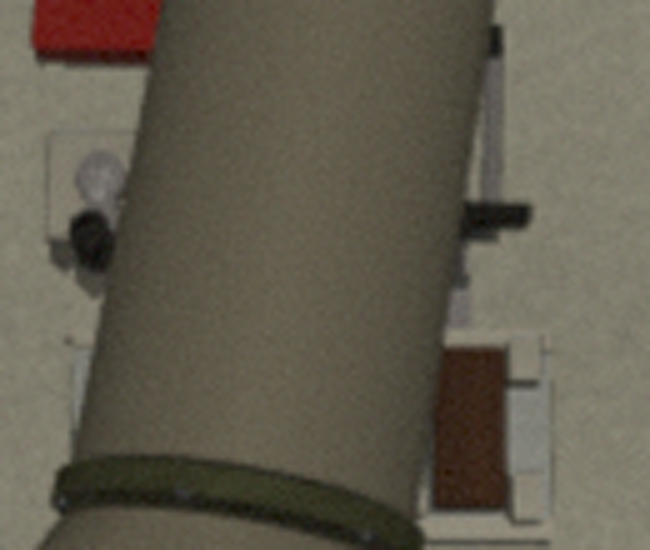

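The clamp is fully back: the bail end shows at (288,128) and the bar at (290,163). Next the crank knob at about (544.8,149.6) mm, with its axis at (589.5,152.3).

```bash
python3 -m pendant '[[0.030,-0.019,0,0],[0.030,-0.019,0,0],[0.030,-0.019,0,0],[0.030,-0.019,0,0],[0.030,-0.019,0,0],[0,0,0.02,0],[0,0,0,0]]'
python3 -c "
from h import *
go(.5448,.1496,.118,3.55)
c=r.camera('side'); s=r.camera('top')
for k in('top','side'): print([(round(o['score'],2),np.round(o['bbox'],1)) for o in r.outline_of('knob',k)])
print(px(c,(.5448,.1496,.120)),px(s,(.5448,.1496,.120)))"
```

```text
time: 8.72
ee_pos: [0.5426, 0.1479, 0.2814]
eef_rot: [0.682, 0.731, -0.002, -0.001]
ft_force: [-1.2, -0.1, -0.1]
width: 0.0482
grip_force: 0.0
t 8.7 ee [542.6 147.9 281.4] ydeg 3.9 q7 -0.19 turn 0.007 rad | x 1.6 y 2.3 z 163.4 F [-1.2 -0.1 -0.1] w 48.2 g 0.0
[(0.62, array([143.1, 193.9,  33.4,  17.4]))]
[(0.57, array([280.1, 154.5,   9.3,  19.2])), (0.49, array([284.3, 336.1,  59.8,  69.4]))]
[280.40107345 152.93903592] [208.41113158 167.7943426 ]
```

```bash
python3 -m pendant '[[0.0015,0.002,0.035,0],[0,0,0.035,0],[0,0,0.035,0],[0,0,0.030,0],[0,0,0.020,0],[0,0,0.008,0],[0,0,0,0]]'
python3 -m pendant '[[0,0,0,0],[0,0,0,0],[0,0,0,0],[0,0,0,0],[0,0,0,0],[0,0,0,0],[0,0,0,0]]' 0.1 15
python3 - <<'E'
from h import *
go(.5448,.1496,.118,3.55)
# knob at angle th=180+ccw in press frame; rows=(dpy,dpx)
t=np.pi+np.arange(17)*np.pi/8
for i in range(16): print([round(float(x),4) for x in(.045*(np.sin(t[i+1])-np.sin(t[i])),.045*(np.cos(t[i+1])-np.cos(t[i])))])
E
```

```text
time: 9.5
ee_pos: [0.5467, 0.1461, 0.1205]
eef_rot: [0.685, 0.729, -0.001, -0.0]
ft_force: [-0.4, 0.1, 0.5]
width: 0.0479
grip_force: 0.0
time: 10.08
ee_pos: [0.5444, 0.1474, 0.1221]
eef_rot: [0.684, 0.73, -0.002, -0.002]
ft_force: [-15.7, -1.1, 14.0]
width: 0.0215
grip_force: 15.0
t 10.1 ee [544.4 147.4 122.1] ydeg 3.7 q7 -0.12 turn 0.002 rad | x 2.2 y 0.5 z 4.1 F [-15.7  -1.1  14. ] w 21.5 g 15.0
[-0.0172, 0.0034]
[-0.0146, 0.0098]
[-0.0098, 0.0146]
[-0.0034, 0.0172]
[0.0034, 0.0172]
[0.0098, 0.0146]
[0.0146, 0.0098]
[0.0172, 0.0034]
[0.0172, -0.0034]
[0.0146, -0.0098]
[0.0098, -0.0146]
[0.0034, -0.0172]
[-0.0034, -0.0172]
[-0.0098, -0.0146]
[-0.0146, -0.0098]
[-0.0172, -0.0034]
```

```bash
python3 -m pendant '[[-0.0172,0.0034,0,0],[-0.0146,0.0098,0,0],[-0.0098,0.0146,0,0],[-0.0034,0.0172,0,0],[0.0034,0.0172,0,0],[0.0098,0.0146,0,0],[0.0146,0.0098,0,0],[0.0172,0.0034,0,0]]'
python3 -c "
from h import *
P=np.array([.5895,.1523])+EX*.045; go(P[0],P[1],.12,3.55)"
```

```text
time: 10.75
ee_pos: [0.6349, 0.1536, 0.1215]
eef_rot: [0.684, 0.729, -0.002, -0.002]
ft_force: [-23.2, -3.5, 9.5]
width: 0.0215
grip_force: 15.1
t 10.8 ee [634.9 153.6 121.5] ydeg 3.7 q7 -0.04 turn 0.002 rad | x 1.5 y -0.4 z 1.5 F [-23.2  -3.5   9.5] w 21.5 g 15.1
```

```bash
python3 -m pendant '[[0.0172,-0.0039,0,0],[0.0146,-0.0103,0,0],[0.0098,-0.0146,0,0],[0.0034,-0.0172,0,0],[-0.0034,-0.0172,0,0],[-0.0098,-0.0146,0,0],[-0.0146,-0.0098,0,0],[-0.0172,-0.0034,0,0]]'
python3 -m pendant '[[-0.0172,0.0034,0,0],[-0.0146,0.0098,0,0],[-0.0098,0.0146,0,0],[-0.0034,0.0172,0,0],[0.0034,0.0172,0,0],[0.0098,0.0146,0,0],[0.0146,0.0098,0,0],[0.0172,0.0034,0,0]]'
python3 -c "
from h import *
P=np.array([.5895,.1523])+EX*.045; go(P[0],P[1],.12,3.55)"
```

```text
time: 11.42
ee_pos: [0.5439, 0.1488, 0.122]
eef_rot: [0.683, 0.73, 0.0, -0.001]
ft_force: [0.1, 3.6, 0.8]
width: 0.0216
grip_force: 15.0
time: 12.08
ee_pos: [0.6347, 0.1528, 0.1216]
eef_rot: [0.684, 0.729, -0.002, -0.002]
ft_force: [-19.3, -3.4, 8.5]
width: 0.0214
grip_force: 15.0
t 12.1 ee [634.7 152.8 121.6] ydeg 3.6 q7 -0.04 turn 0.001 rad | x 2.3 y -0.2 z 1.6 F [-19.3  -3.4   8.5] w 21.4 g 15.0
```

```bash
python3 -m pendant '[[0.0172,-0.0037,0,0],[0.0146,-0.0101,0,0],[0.0098,-0.0146,0,0],[0.0034,-0.0172,0,0],[-0.0034,-0.0172,0,0],[-0.0098,-0.0146,0,0],[-0.0146,-0.0098,0,0],[-0.0172,-0.0034,0,0]]'
python3 -m pendant '[[-0.0172,0.0034,0,0],[-0.0146,0.0098,0,0],[-0.0098,0.0146,0,0],[-0.0034,0.0172,0,0],[0.0034,0.0172,0,0],[0.0098,0.0146,0,0],[0.0146,0.0098,0,0],[0.0172,0.0034,0,0]]'
python3 -m pendant '[[0.0172,-0.0037,0,0],[0.0146,-0.0101,0,0],[0,0,0,0],[0,0,0,0]]'
python3 -m pendant '[[0,0,0,0],[0,0,0,0],[0,0,-0.03,0],[0,0,-0.03,0],[0,0,-0.04,0],[0,0,-0.04,0],[0,0,-0.02,0]]' 0.55
python3 -c "
from h import *
go(.471,-.058,.25,93.55)"
```

```text
time: 12.75
ee_pos: [0.5439, 0.1481, 0.1221]
eef_rot: [0.683, 0.73, 0.0, -0.001]
ft_force: [3.4, 2.7, -0.7]
width: 0.0214
grip_force: 15.0
time: 13.42
ee_pos: [0.6347, 0.1522, 0.1218]
eef_rot: [0.685, 0.729, -0.002, -0.001]
ft_force: [-16.8, -3.4, 8.0]
width: 0.0214
grip_force: 15.0
time: 13.75
ee_pos: [0.6191, 0.1833, 0.1222]
eef_rot: [0.684, 0.73, -0.0, -0.0]
ft_force: [-1.5, -1.6, 0.9]
width: 0.0217
grip_force: 15.0
time: 14.33
ee_pos: [0.6209, 0.1832, 0.2871]
eef_rot: [0.684, 0.729, 0.003, 0.001]
ft_force: [0.7, -0.1, 0.4]
width: 0.0472
grip_force: 0.0
t 14.3 ee [620.9 183.2 287.1] ydeg 3.6 q7 -0.13 turn -1.570 rad | x 164.5 y -231.5 z 37.1 F [ 0.7 -0.1  0.4] w 47.2 g 0.0
```

```bash
python3 -m pendant '[[0,0,0,-0.121],[0,0,0,-0.121],[0,0,0,-0.121],[0,0,0,-0.121],[0,0,0,-0.121],[0,0,0,-0.121],[0,0,0,-0.121],[0,0,0,-0.121]]' 0.69
python3 -m pendant '[[0,0,0,-0.121],[0,0,0,-0.121],[0,0,0,-0.121],[0,0,0,-0.121],[0,0,0,-0.121],[0,0,0,0]]'
python3 -m pendant '[[0.0235,-0.033,0,0],[0.0235,-0.033,0,0],[0.0235,-0.033,0,0],[0.0235,-0.033,0,0],[0.0235,-0.033,0,0],[0.0235,-0.033,0,0],[0.0235,-0.033,0,0],[0,0,0,0]]'
python3 -c "
from h import *
go(.4715,-.058,.038,93.55)
s=r.camera('side');c=r.camera('top')
for k in('top','side'): print([(round(o['score'],2),np.round(o['bbox'],1)) for o in r.outline_of('dry',k)])
print(px(s,(.4715,-.058,.056)),px(c,(.4715,-.058,.056)))
save(s,'s3',(180,80,360,270),3.1)"
```

```text
time: 15.0
ee_pos: [0.6198, 0.1833, 0.2817]
eef_rot: [0.264, 0.965, 0.0, 0.0]
ft_force: [-0.7, 0.0, 0.7]
width: 0.0599
grip_force: 0.0
time: 15.5
ee_pos: [0.6198, 0.1832, 0.2818]
eef_rot: [-0.036, 0.999, 0.0, 0.0]
ft_force: [-0.0, 0.3, -0.1]
width: 0.0598
grip_force: 0.0
time: 16.17
ee_pos: [0.4675, -0.0654, 0.2824]
eef_rot: [-0.026, 1.0, 0.0, 0.001]
ft_force: [1.4, -0.3, 0.5]
width: 0.0604
grip_force: 0.0
t 16.2 ee [467.5 -65.4 282.4] ydeg 93.0 q7 1.64 turn -0.010 rad | x -4.4 y 7.1 z 244.4 F [ 1.4 -0.3  0.5] w 60.4 g 0.0
[(0.95, array([360.5, 302.2,  34.4,  19.4])), (0.87, array([215.2, 126.3,  34.7,  13.8])), (0.79, array([271.3, 123.5,  12.8,  33.3]))]
[(0.94, array([168.8, 319. ,  28.3,  40. ])), (0.64, array([263.6, 230.1,  37.9,  23.4])), (0.59, array([351. , 217.6,  37.4,  25.9])), (0.56, array([336.1, 167.8,  12. ,  26.8]))]
[263.61618237 227.30453527] [284.03511462 204.77150274]
```

View pics/s3.png

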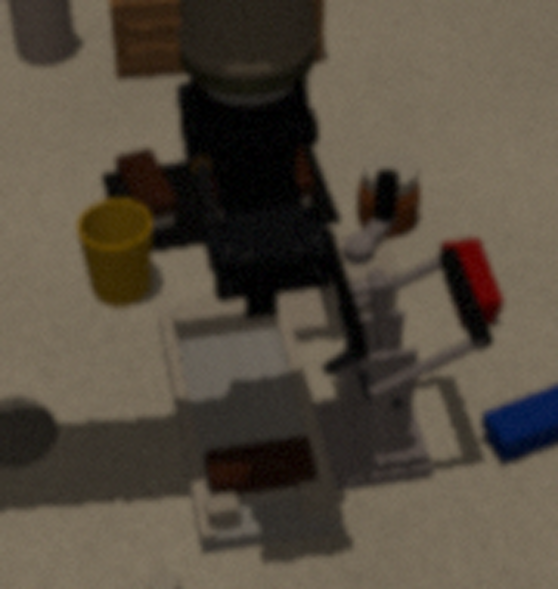

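The clamp is thrown back, the jaw stands at the far end (around (255,185)) and the dry brush is free at (264,230). I descend on it.

```bash
python3 -m pendant '[[-0.004,0.007,0.03,-0.01],[0,0,0.04,0],[0,0,0.04,0],[0,0,0.04,0],[0,0,0.03,0],[0,0,0.025,0],[0,0,0.02,0],[0,0,0,0]]'
python3 -m pendant '[[0,0,0.010,0],[0,0,0.008,0],[0,0,0,0]]'
python3 -c "
from h import *
go(.4715,-.058,.038,93.55)"
```

```text
time: 17.03
ee_pos: [0.4718, -0.0493, 0.0527]
eef_rot: [-0.038, 0.999, -0.001, -0.003]
ft_force: [-1.4, -0.3, -0.7]
width: 0.0597
grip_force: 0.0
time: 17.28
ee_pos: [0.474, -0.0499, 0.038]
eef_rot: [-0.038, 0.999, 0.0, -0.0]
ft_force: [-0.5, -1.0, -0.5]
width: 0.0606
grip_force: 0.0
t 17.3 ee [474.  -49.9  38. ] ydeg 94.4 q7 1.78 turn 0.015 rad | x 3.0 y -7.9 z 0.0 F [-0.5 -1.  -0.5] w 60.6 g 0.0
```

```bash
python3 -m pendant '[[0.003,-0.008,0,0.015],[0,0,0,0]]'
python3 -m pendant '[[0,0,0,0],[0,0,0,0],[0,0,0,0],[0,0,0,0],[0,0,0,0],[0,0,0,0],[0,0,0,0]]' 0.3 20
python3 -c "
from h import *
go(.4715,-.058,.25,93.55)"
```

```text
time: 17.45
ee_pos: [0.4717, -0.0601, 0.0393]
eef_rot: [-0.029, 1.0, -0.0, 0.0]
ft_force: [-0.1, -0.3, -0.2]
width: 0.0597
grip_force: 0.0
time: 18.03
ee_pos: [0.4718, -0.0584, 0.0388]
eef_rot: [-0.031, 1.0, 0.0, 0.0]
ft_force: [-1.4, 0.7, 4.3]
width: 0.0399
grip_force: 20.0
t 18.0 ee [471.8 -58.4  38.8] ydeg 93.5 q7 1.79 turn -0.001 rad | x 0.3 y 0.4 z -211.2 F [-1.4  0.7  4.3] w 39.9 g 20.0
```

```bash
python3 -m pendant '[[0,0,-0.02,0],[0,0,-0.04,0],[0,0,-0.04,0],[0,0,-0.04,0],[0,0,-0.04,0],[0,0,-0.03,0],[0,0,0,0]]'
python3 - <<'E'
from h import *
c=r.camera("top")
Q=[(w(c,100+u/2.4-.3,90+v/2.4-.3,.018)*1000)[:2] for u,v in((630,220),(745,257),(718,355),(600,318))]
print(np.round(Q,1),np.mean(Q,0)); 
for a,b in((0,1),(1,2),(2,3),(3,0)): d=Q[b]-Q[a]; print(np.linalg.norm(d).round(1),np.degrees(np.arctan2(d[1],d[0])).round(1))
print(px(c,(.472,-.277,0)))
s=r.camera("side")
for k,i in(("top",c),("side",s)):
  for o in r.outline_of("tray_in",k)[:1]:print(k,o["score"],rect(o["mask"],i,.018))
m=np.mean(Q,0)/1000; go(m[0],m[1],.08,None)
E
```

```text
time: 18.62
ee_pos: [0.4741, -0.0588, 0.2545]
eef_rot: [-0.03, 1.0, 0.001, 0.004]
ft_force: [0.9, -0.5, -0.5]
width: 0.0396
grip_force: 20.0
[[ 561.9 -279.8]
 [ 525.5 -416. ]
 [ 407.1 -382.7]
 [ 441.6 -245.8]] [ 484.03226192 -331.06725771]
141.0 -104.9
123.0 164.3
141.2 75.9
125.0 -15.8
[359.51385524 213.35967369]
top 0.9 (485.1, -333.9, 154.3, 137.4, 74.2)
side 0.77 (484.9, -339.8, 156.6, 129.8, 74.8)
t 18.8 ee [470.9 -58.5 247.2] ydeg 93.5 q7 1.65 turn 0.000 rad | x 3.6 y -272.8 z 167.2 F [-0.1  0.4 -1.6] w 39.7 g 20.0
```

```bash
python3 -m pendant '[[0,-0.034,0,0],[0,-0.034,0,0],[0,-0.034,0,0],[0,-0.034,0,0],[0,-0.034,0,0],[0,-0.034,0,0],[0,-0.034,0,0],[0,-0.034,0,0]]'
python3 -m pendant '[[0,0,0.02,0.108],[0,0,0.03,0.108],[0,0,0.03,0.107],[0,0,0.02,0],[0,0,0,0]]'
python3 -c "
from h import *
go(.4845,-.333,.0245,75)"
```

```text
time: 19.48
ee_pos: [0.4875, -0.3313, 0.2467]
eef_rot: [-0.031, 1.0, 0.0, -0.001]
ft_force: [-0.4, 0.2, -1.0]
width: 0.0396
grip_force: 20.0
time: 19.9
ee_pos: [0.4853, -0.3282, 0.1427]
eef_rot: [0.131, 0.991, 0.001, -0.005]
ft_force: [-0.5, 0.6, -1.1]
width: 0.0399
grip_force: 20.0
t 19.9 ee [ 485.3 -328.2  142.7] ydeg 75.0 q7 2.06 turn -0.000 rad | x -0.5 y -4.8 z 118.2 F [-0.5  0.6 -1.1] w 39.9 g 20.0
```

```bash
python3 -m pendant '[[0,-0.005,0.03,0],[0,0,0.03,0],[0,0,0.025,0],[0,0,0.015,0],[0,0,0.01,0],[0,0,0,0]]'
python3 -m pendant '[[0,0,0.004,0],[0,0,0.003,0],[0,0,0.003,0],[0,0,0,0]]'
python3 -c "
from h import *
go(.4845,-.333,.0245,75)"
```

```text
time: 20.4
ee_pos: [0.486, -0.3344, 0.037]
eef_rot: [0.13, 0.991, 0.0, -0.002]
ft_force: [-1.2, -0.9, -1.1]
width: 0.0397
grip_force: 20.0
time: 20.73
ee_pos: [0.4872, -0.3349, 0.0288]
eef_rot: [0.13, 0.991, 0.0, 0.0]
ft_force: [0.0, 0.3, -0.6]
width: 0.04
grip_force: 20.0
t 20.7 ee [ 487.2 -334.9   28.8] ydeg 75.0 q7 2.15 turn 0.000 rad | x 3.1 y 1.1 z 4.3 F [ 0.   0.3 -0.6] w 40.0 g 20.0
```

```bash
python3 -m pendant '[[0,0,0.003,0],[0,0,0.002,0],[0,0,0,0],[0,0,0,0]]'
python3 -m pendant '[[0,0,0,0],[0,0,0,0],[0,0,0,0],[0,0,0,0]]' 0.7
python3 -m pendant '[[0,0,-0.02,0],[0,0,-0.03,0],[0,0,-0.04,0],[0,0,-0.04,0],[0,0,-0.04,0],[0,0,-0.04,0],[0,0,-0.02,0],[0,0,0,0]]'
python3 -c "
from h import *
go(.4845,-.0,.30,3.55)
c=r.camera('top')
for n in('wet1','dry'):
  for o in r.outline_of(n,'top')[:4]: print(n,round(o['score'],2),rect(o['mask'],c,.042))
save(c,'t4',(100,100,420,300),2.4)
"
```

```text
time: 21.07
ee_pos: [0.4871, -0.335, 0.0238]
eef_rot: [0.131, 0.991, 0.0, 0.0]
ft_force: [-0.6, 0.9, 1.8]
width: 0.0399
grip_force: 20.0
time: 21.4
ee_pos: [0.4869, -0.3349, 0.0235]
eef_rot: [0.13, 0.991, 0.0, -0.0]
ft_force: [-0.4, 0.1, -0.7]
width: 0.0569
grip_force: 0.0
time: 22.07
ee_pos: [0.4884, -0.3364, 0.2588]
eef_rot: [0.131, 0.991, -0.001, 0.004]
ft_force: [-0.1, 0.0, 0.3]
width: 0.0609
grip_force: 0.0
t 22.1 ee [ 488.4 -336.4  258.8] ydeg 75.0 q7 2.02 turn 1.247 rad | x 336.0 y 17.0 z -41.2 F [-0.1  0.   0.3] w 60.9 g 0.0
wet1 0.89 (399.4, 333.2, 92.7, 42.9, -77.2)
wet1 0.79 (476.3, 339.1, 89.7, 39.8, -86.3)
wet1 0.64 (545.1, 347.5, 90.2, 44.6, -83.8)
dry 0.78 (697.1, 159.1, 89.8, 46.2, -86.2)
dry 0.67 (507.1, -320.9, 69.9, 29.4, -39.1)
dry 0.62 (732.9, -12.7, 55.2, 43.9, 12.3)
```

View pics/t4.png

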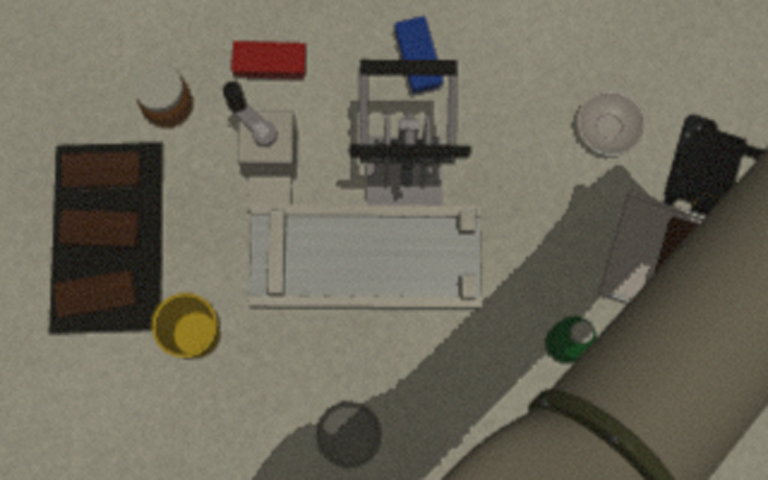

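The press is clear. The jaw is open at (211–219, 187–222), the clamp bar and bail are back beside the bed, and the dry brush is in the tray near (382,200), partly hidden by the arm. I refine the midline, then go to the wet brushes.

```bash
python3 -m pendant '[[0.040,0,-0.01,0],[0.040,0,-0.01,0],[0.040,0,-0.01,0],[0.040,0,-0.01,0],[0.040,0,-0.01,0],[0.040,0,0,0],[0.040,0,0,0],[0.04,0,0,0]]'
python3 -m pendant '[[0,0,0,0.12],[0,0,0,0.12],[0,0,0,0.12],[0,0,0,0.12],[0,0,0,0.12],[0,0,0,0.12],[0,0,0,0.12],[0,0,0,0.12]]'
python3 - <<'E'
from h import *
c=r.camera("top")
T=lambda u,v,z:w(c,100+u/2.4-.3,100+v/2.4-.3,z)[:2]
def pf(n,u,v,z):
    d=T(u,v,z)-PC; print(n,(1000*d@EX).round(1),(1000*d@EY).round(1))
for a in(("gapU",467,232,.048),("gapL",467,275,.048),("postU",467,209,.048),("postL",467,298,.048),("fence",460,215,.048),("fenceL",460,292,.048),("jawU",284,210,.048),("jawL",284,292,.048),("lipLoutL",250,306,.026),("lipLoutR",480,306,.026),("lipUoutL",250,207,.026),("lipUoutR",480,207,.026)): pf(*a)
for o in r.outline_of("wet1","top")[:4]: print(round(o["score"],2),rect(o["mask"],c,.042))
for o in r.outline_of("dry","side")[:5]: print(round(o["score"],2),np.round(o["bbox"],1))
print(px(r.camera("side"),(.487,-.335,.04)))
go(.548,.3475,.25,7)
E
```

```text
time: 22.88
ee_pos: [0.2069, -0.259, 0.3008]
eef_rot: [0.129, 0.992, 0.001, -0.002]
ft_force: [1.1, -0.0, -0.3]
width: 0.0609
grip_force: 0.0
time: 23.55
ee_pos: [0.2089, -0.2606, 0.3019]
eef_rot: [0.576, 0.818, 0.001, -0.001]
ft_force: [0.3, -0.1, 0.2]
width: 0.0606
grip_force: 0.0
gapU 23.4 -117.2
gapL -26.8 -116.3
postU 50.7 -117.7
postL -53.3 -115.8
fence 43.5 -109.5
fenceL -46.4 -108.0
jawU 48.9 94.1
jawL -46.9 91.9
lipLoutL -59.7 132.5
lipLoutR -59.1 -132.6
lipUoutL 57.7 136.0
lipUoutR 58.5 -135.1
0.94 (545.7, 344.6, 90.0, 49.5, -82.4)
0.91 (399.8, 333.4, 92.0, 42.2, -75.3)
0.8 (476.7, 336.6, 99.2, 46.1, 89.4)
0.4 (626.1, 179.1, 94.0, 28.5, 44.3)
0.87 [352.2 215.4  33.5  28.9]
0.85 [169.1 319.3  27.   39.6]
0.77 [333.6 168.9  20.1  26.1]
0.64 [248.2 175.4   8.6  19.1]
[285.73290559 328.51366772]
t 23.8 ee [ 208.9 -260.9  302.5] ydeg 20.2 q7 0.94 turn 0.231 rad | x 562.6 y 410.7 z 52.5 F [-0.2  0.7  0.4] w 60.9 g 0.0
```

```bash
python3 -m pendant '[[0.012,0.036,0,0],[0.012,0.036,0,0],[0.012,0.036,0,0],[0.012,0.036,0,0],[0.012,0.036,0,0],[0.012,0.036,0,0],[0.012,0.036,0,0],[0.012,0.036,0,0]]'
python3 -m pendant '[[0.012,0.036,0,0.077],[0,0,0,0.077],[0,0,0,0.077],[0.035,0.008,0,0],[0.035,0.008,0,0],[0.035,0.008,0,0],[0.035,0.008,0,0],[0.035,0.008,0,0]]'
python3 -m pendant '[[0.035,0.008,0,0],[0.035,0.008,0,0],[0.035,0.008,0,0],[0.035,0.008,0,0],[0.035,0.008,0,0],[0,0,0,0],[0,0,0,0]]'
python3 - <<'E'
from h import *
c=r.camera("top")
go(.548,.3475,.028,7)
for k in("wet1","dry"):
  for o in r.outline_of(k,"top")[:5]: print(k,round(o["score"],2),rect(o["mask"],c,.042))
save(c,"t5",(100,120,420,320),2.4)
E
```

```text
time: 24.42
ee_pos: [0.448, -0.0706, 0.3035]
eef_rot: [0.572, 0.821, 0.001, 0.0]
ft_force: [-0.3, -0.9, 0.8]
width: 0.0611
grip_force: 0.0
time: 25.08
ee_pos: [0.4953, 0.1317, 0.304]
eef_rot: [0.662, 0.749, 0.001, 0.0]
ft_force: [0.8, -0.7, 1.1]
width: 0.0611
grip_force: 0.0
time: 25.67
ee_pos: [0.5136, 0.3108, 0.3033]
eef_rot: [0.661, 0.75, 0.0, -0.0]
ft_force: [-0.4, -0.6, 0.2]
width: 0.061
grip_force: 0.0
t 25.7 ee [514.3 308.9 303.7] ydeg 7.0 q7 -0.56 turn 0.001 rad | x 34.2 y 38.1 z 275.7 F [-0.2 -0.   0.2] w 60.8 g 0.0
wet1 0.49 (542.6, 45.8, 314.7, 282.2, 11.6)
dry 0.93 (227.0, -263.4, 90.7, 40.3, -71.6)
dry 0.92 (484.2, -329.6, 94.5, 42.8, -14.6)
dry 0.92 (697.1, 160.5, 92.2, 52.3, -86.2)
dry 0.52 (732.4, -14.1, 58.5, 43.1, 16.6)
dry 0.37 (599.7, -15.5, 135.8, 26.6, -86.3)
```

View pics/t5.png

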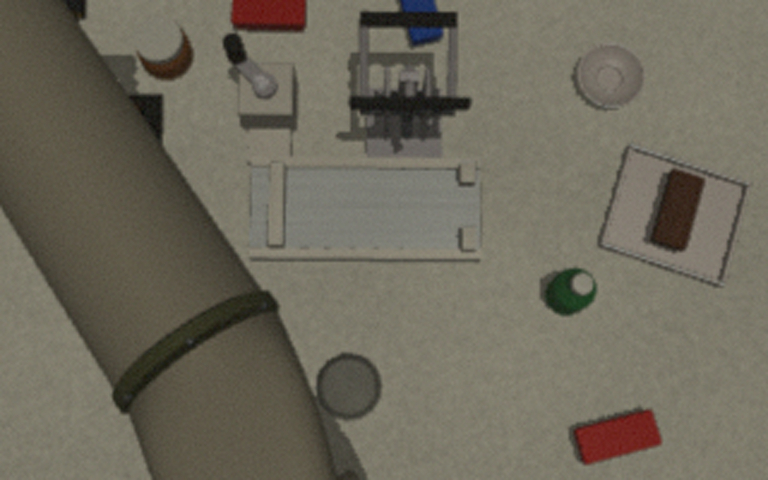

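The dry brush lies in the middle of the tray at (382,207). Next is the first wet brush, the one furthest from the robot on the mat.

```bash
python3 -m pendant '[[0.017,0.019,0.03,0],[0.017,0.019,0.04,0],[0,0,0.04,0],[0,0,0.04,0],[0,0,0.03,0],[0,0,0,0],[0,0,0,0]]' 0.6
python3 - <<'E'
from h import *
go(.548,.3475,.026,7)
s=r.camera("side")
for o in r.outline_of("wet1","side")[:5]: print(round(o["score"],2),np.round(o["bbox"],1))
for p in((.548,.3475),(.4775,.3394),(.400,.3336)): print(px(s,(*p,.036)))
E
```

```text
time: 26.4
ee_pos: [0.5467, 0.3429, 0.1293]
eef_rot: [0.664, 0.747, -0.0, 0.0]
ft_force: [0.7, -0.3, 1.1]
width: 0.0524
grip_force: 0.0
t 26.4 ee [546.7 342.9 129.3] ydeg 6.7 q7 -0.62 turn -0.005 rad | x 4.5 y 1.9 z 103.3 F [ 0.7 -0.3  1.1] w 52.4 g 0.0
0.76 [252.4 138.2  13.9  29.1]
0.62 [274.2 134.5  17.3  27.4]
0.52 [226.7 139.9  14.5  19. ]
[272.08352619 131.22657653]
[250.61588677 134.71872643]
[226.60460909 137.98401728]
```

```bash
python3 -m pendant '[[0.003,0.002,0.035,0],[0,0,0.03,0],[0,0,0.02,0],[0,0,0.012,0],[0,0,0.006,0],[0,0,0,0]]'
python3 -m pendant '[[0,0,0,0],[0,0,0,0],[0,0,0,0],[0,0,0,0],[0,0,0,0],[0,0,0,0]]' 0.3 20
python3 -m pendant '[[0,0,-0.01,0],[0,0,-0.03,0],[0,0,-0.04,0],[0,0,-0.04,0],[0,0,-0.04,0],[0,0,-0.03,0],[0,0,0,0]]'
python3 -c "
from h import *
p=W(-.001,-.1085+.0225);print(p)
go(p[0],p[1],.22,93.55)"
```

```text
time: 27.0
ee_pos: [0.5492, 0.348, 0.0275]
eef_rot: [0.664, 0.748, 0.002, 0.001]
ft_force: [-0.4, 0.2, 0.9]
width: 0.0523
grip_force: 0.0
time: 27.5
ee_pos: [0.5495, 0.3484, 0.0284]
eef_rot: [0.664, 0.748, 0.002, 0.001]
ft_force: [-1.2, -0.5, 6.2]
width: 0.0396
grip_force: 20.0
time: 28.08
ee_pos: [0.5503, 0.3493, 0.2256]
eef_rot: [0.664, 0.748, 0.007, 0.002]
ft_force: [-0.3, -0.3, -0.4]
width: 0.0397
grip_force: 20.0
[ 0.47233051 -0.05589672]
t 28.1 ee [550.3 349.3 225.6] ydeg 6.8 q7 -0.61 turn -1.514 rad | x 102.9 y -399.6 z 5.6 F [-0.3 -0.3 -0.4] w 39.7 g 20.0
```

```bash
python3 -m pendant '[[0,0,-0.01,-0.1165],[0,0,-0.01,-0.1165],[0,0,-0.01,-0.1165],[0,0,-0.01,-0.1165],[0,0,-0.01,-0.1165],[0,0,0,-0.1165],[0,0,0,-0.1165],[0,0,0,-0.1165]]'
python3 -m pendant '[[0,0,0,-0.1165],[0,0,0,-0.1165],[0,0,0,-0.1165],[0,0,0,-0.1165],[0,0,0,-0.1165],[0.017,-0.03,0,0],[0.017,-0.03,0,0],[0.017,-0.03,0,0]]'
python3 -m pendant '[[0.017,-0.034,0,0],[0.017,-0.034,0,0],[0.016,-0.034,0,0],[0,-0.038,0,0],[0,-0.038,0,0],[0,-0.038,0,0],[0,-0.038,0,0],[0,-0.038,0,0]]'
python3 -m pendant '[[0,-0.015,0,0],[0,0,0,0],[0,0,0,0]]'
python3 -c "
from h import *
p=W(-.001,-.1085+.0225)
go(p[0],p[1],.046,93.55)"
```

```text
time: 28.75
ee_pos: [0.548, 0.3474, 0.2673]
eef_rot: [0.254, 0.967, 0.001, 0.001]
ft_force: [0.1, 0.0, -0.9]
width: 0.0398
grip_force: 20.0
time: 29.42
ee_pos: [0.5018, 0.2535, 0.2661]
eef_rot: [-0.031, 1.0, 0.001, 0.001]
ft_force: [1.3, -0.8, -0.5]
width: 0.0399
grip_force: 20.0
time: 30.08
ee_pos: [0.4705, -0.0418, 0.2667]
eef_rot: [-0.031, 1.0, 0.0, 0.002]
ft_force: [1.2, -0.1, -1.4]
width: 0.0399
grip_force: 20.0
time: 30.33
ee_pos: [0.4718, -0.0555, 0.2663]
eef_rot: [-0.03, 1.0, 0.001, 0.001]
ft_force: [0.3, 1.1, -0.6]
width: 0.0397
grip_force: 20.0
t 30.3 ee [471.8 -55.5 266.3] ydeg 93.5 q7 1.66 turn -0.001 rad | x -0.5 y -0.5 z 220.3 F [ 0.3  1.1 -0.6] w 39.7 g 20.0
```

```bash
python3 -m pendant '[[0,0,0.03,0],[0,0,0.04,0],[0,0,0.04,0],[0,0,0.04,0],[0,0,0.03,0],[0,0,0.02,0],[0,0,0.01,0],[0,0,0,0]]'
python3 -c "
from h import *
p=W(-.001,-.1085+.0225)
go(p[0],p[1],.043,93.55)"
```

```text
time: 31.0
ee_pos: [0.4713, -0.0533, 0.0545]
eef_rot: [-0.032, 0.999, 0.001, -0.0]
ft_force: [0.0, -0.8, -1.3]
width: 0.0395
grip_force: 20.0
t 31.0 ee [471.3 -53.3  54.5] ydeg 93.7 q7 1.59 turn 0.002 rad | x -0.9 y -2.6 z 11.5 F [ 0.  -0.8 -1.3] w 39.5 g 20.0
```

Release with a narrow opening (about 50 mm), then lift.

```bash
python3 -m pendant '[[0,-0.001,0.004,0],[0,0,0.004,0],[0,0,0.003,0],[0,0,0.002,0],[0,0,0,0],[0,0,0,0]]'
python3 -m pendant '[[0,0,0,0],[0,0,0,0],[0,0,0,0],[0,0,0,0]]' 0.58
python3 -m pendant '[[0,0,-0.01,0],[0,0,-0.03,0],[0,0,-0.04,0],[0,0,-0.04,0],[0,0,-0.04,0],[0,0,-0.04,0],[0,0,-0.02,0],[0,0,0,0]]'
python3 - <<'E'
from h import *
s=r.camera("side")
for o in r.outline_of("wet1","side")[:5]: print(round(o["score"],2),np.round(o["bbox"],1))
go(.4795,.3395,.26,4)
E
```

```text
time: 31.5
ee_pos: [0.4727, -0.0558, 0.0433]
eef_rot: [-0.031, 1.0, 0.001, 0.001]
ft_force: [-0.3, -0.6, -1.4]
width: 0.0399
grip_force: 20.0
time: 31.83
ee_pos: [0.4727, -0.0558, 0.0432]
eef_rot: [-0.031, 1.0, 0.001, 0.001]
ft_force: [0.2, -0.1, 0.5]
width: 0.0497
grip_force: 0.0
time: 32.5
ee_pos: [0.474, -0.0559, 0.2692]
eef_rot: [-0.031, 0.999, -0.0, 0.005]
ft_force: [-0.4, 0.2, 0.6]
width: 0.0503
grip_force: 0.0
0.94 [266.2 230.2  34.6  21.3]
0.71 [227.1 141.8  20.1  22.4]
t 32.6 ee [472.3 -55.9 264.3] ydeg 93.6 q7 1.66 turn 1.563 rad | x 394.0 y 34.8 z 4.3 F [-0.1  0.7 -0.4] w 50.3 g 0.0
```

```bash
python3 - <<'E'
from h import *
c=r.camera("top")
for o in r.outline_of("wet1","top")[:5]: print(round(o["score"],2),rect(o["mask"],c,.042),np.round(o["bbox"],1))
E
python3 -m pendant '[[-0.003,0.036,0,0],[-0.003,0.036,0,0],[-0.003,0.036,0,0],[-0.003,0.036,0,0],[-0.003,0.036,0,0],[-0.003,0.036,0,0],[-0.003,0.036,0,0],[-0.003,0.036,0,0]]'
python3 -m pendant '[[-0.003,0.035,0,0],[-0.003,0.035,0,0],[-0.002,0.034,0,0],[0,0,0,0.12],[0,0,0,0.12],[0,0,0,0.12],[0,0,0,0.12],[0,0,0,0.12]]'
python3 -m pendant '[[0,0,0,0.12],[0,0,0,0.12],[0,0,0,0.12],[0,0,0,0.12],[0,0,0,0.12],[0,0,0,0.12],[0,0,0,0.12],[0,0,0,0.123]]'
python3 -c "
from h import *
go(.4795,.3395,.0275,4)"
```

```text
0.88 (398.7, 334.4, 93.6, 47.1, -74.7) [139.8 223.3  32.3  24.4]
0.66 (475.0, 338.5, 90.3, 42.6, -86.3) [140.2 194.2  33.   19.7]
0.28 (667.8, 36.9, 111.5, 59.0, -29.7) [260.1 143.3  19.1  35. ]
time: 33.37
ee_pos: [0.4773, 0.2343, 0.2622]
eef_rot: [-0.031, 1.0, 0.0, 0.0]
ft_force: [1.2, 0.2, -0.2]
width: 0.0508
grip_force: 0.0
time: 34.03
ee_pos: [0.4791, 0.3369, 0.2619]
eef_rot: [0.268, 0.963, -0.0, -0.0]
ft_force: [-0.1, -0.1, 0.0]
width: 0.0504
grip_force: 0.0
time: 34.7
ee_pos: [0.4791, 0.3368, 0.2619]
eef_rot: [0.684, 0.729, -0.0, -0.0]
ft_force: [-0.1, 0.5, -0.1]
width: 0.0508
grip_force: 0.0
t 34.7 ee [479.1 336.8 261.9] ydeg 3.7 q7 -0.71 turn -0.006 rad | x 2.6 y 0.6 z 234.4 F [-0.1  0.5 -0.1] w 50.8 g 0.0
```

```bash
python3 -m pendant '[[0.0025,-0.001,0.03,0],[0,0,0.04,0],[0,0,0.04,0],[0,0,0.04,0],[0,0,0.04,0],[0,0,0.025,0],[0,0,0.013,0],[0,0,0.004,0]]' 0.65
python3 -m pendant '[[0,0,0.002,0],[0,0,0,0]]'
python3 -c "
from h import *
go(.4785,.3395,.028,4)"
python3 -m pendant '[[0,0,0,0],[0,0,0,0],[0,0,0,0],[0,0,0,0],[0,0,0,0],[0,0,0,0]]' 0.3 20
python3 -m pendant '[[0,0,-0.01,0],[0,0,-0.03,0],[0,0,-0.04,0],[0,0,-0.04,0],[0,0,-0.04,0],[0,0,-0.04,0],[0,0,-0.035,0],[0,0,0,0]]'
python3 -c "
from h import *
p=W(-.001,-.1085+.085)
go(p[0],p[1],.26,93.55)"
```

```text
time: 35.37
ee_pos: [0.4771, 0.3387, 0.0284]
eef_rot: [0.682, 0.732, -0.001, -0.0]
ft_force: [-0.2, 0.2, -0.2]
width: 0.0565
grip_force: 0.0
time: 35.53
ee_pos: [0.4795, 0.3405, 0.0306]
eef_rot: [0.682, 0.731, 0.002, 0.0]
ft_force: [1.6, 0.3, -0.1]
width: 0.0562
grip_force: 0.0
t 35.5 ee [479.5 340.5  30.6] ydeg 4.0 q7 -0.79 turn 0.000 rad | x -0.9 y -1.1 z 2.6 F [ 1.6  0.3 -0.1] w 56.2 g 0.0
time: 36.03
ee_pos: [0.4794, 0.3402, 0.0305]
eef_rot: [0.682, 0.731, 0.002, 0.001]
ft_force: [-1.9, -0.6, 7.4]
width: 0.0401
grip_force: 20.0
time: 36.7
ee_pos: [0.4801, 0.3415, 0.2733]
eef_rot: [0.682, 0.731, 0.007, 0.002]
ft_force: [0.1, 0.8, -0.5]
width: 0.0404
grip_force: 20.0
t 36.7 ee [480.1 341.5 273.3] ydeg 4.0 q7 -0.71 turn -1.563 rad | x 32.4 y -333.7 z 13.3 F [ 0.1  0.8 -0.5] w 40.4 g 20.0
```

```bash
python3 -m pendant '[[0,0,0,-0.12],[0,0,0,-0.12],[0,0,0,-0.12],[0,0,0,-0.12],[0,0,0,-0.12],[0,0,0,-0.12],[0,0,0,-0.12],[0,0,0,-0.12]]'
python3 -m pendant '[[0,0,0,-0.12],[0,0,0,-0.12],[0,0,0,-0.12],[0,0,0,-0.12],[0,0,0,-0.123],[0.008,-0.033,0,0],[0.008,-0.033,0,0],[0.008,-0.033,0,0]]'
python3 -m pendant '[[0.008,-0.034,0,0],[0,-0.034,0,0],[0,-0.034,0,0],[0,-0.034,0,0],[0,-0.034,0,0],[0,-0.034,0,0],[0,-0.031,0,0],[0,0,0,0]]'
python3 -c "
from h import *
p=W(-.001,-.1085+.085)
go(p[0],p[1],.045,93.55)"
```

```text
time: 37.37
ee_pos: [0.4782, 0.3395, 0.2647]
eef_rot: [0.264, 0.964, 0.001, 0.001]
ft_force: [0.7, 0.3, -0.6]
width: 0.0398
grip_force: 20.0
time: 38.03
ee_pos: [0.4599, 0.2384, 0.2641]
eef_rot: [-0.032, 0.999, 0.001, 0.001]
ft_force: [0.4, -1.4, 0.1]
width: 0.0401
grip_force: 20.0
time: 38.7
ee_pos: [0.4671, -0.0024, 0.2642]
eef_rot: [-0.027, 1.0, -0.0, 0.001]
ft_force: [0.2, -0.1, -1.4]
width: 0.04
grip_force: 20.0
t 38.7 ee [467.1  -2.4 264.2] ydeg 93.1 q7 1.54 turn -0.008 rad | x -1.9 y 8.8 z 219.2 F [ 0.2 -0.1 -1.4] w 40.0 g 20.0
```

```bash
python3 -m pendant '[[0,0,0,0],[0,0,0,0]]'
python3 -c "
from h import *
p=W(-.001,-.1085+.085)
go(p[0],p[1],.045,93.55)"
```

```text
time: 38.87
ee_pos: [0.4671, 0.0051, 0.2643]
eef_rot: [-0.031, 1.0, 0.001, 0.001]
ft_force: [0.3, 0.8, 0.0]
width: 0.0398
grip_force: 20.0
t 38.9 ee [467.1   5.1 264.3] ydeg 93.6 q7 1.54 turn 0.001 rad | x -1.4 y 1.3 z 219.3 F [0.3 0.8 0. ] w 39.8 g 20.0
```

```bash
python3 -m pendant '[[-0.001,0.001,0.03,0],[0,0,0.04,0],[0,0,0.04,0],[0,0,0.04,0],[0,0,0.03,0],[0,0,0.02,0],[0,0,0.006,0],[0,0,0,0]]'
python3 -m pendant '[[0,0,0.003,0],[0,0,0.003,0],[0,0,0,0],[0,0,0,0]]'
python3 -c "
from h import *
p=W(-.001,-.1085+.085)
go(p[0],p[1],.045,93.55)"
```

```text
time: 39.53
ee_pos: [0.4677, 0.0069, 0.0571]
eef_rot: [-0.032, 0.999, 0.001, -0.0]
ft_force: [0.3, 0.6, -1.4]
width: 0.04
grip_force: 20.0
time: 39.87
ee_pos: [0.4693, 0.0057, 0.0529]
eef_rot: [-0.031, 1.0, 0.001, 0.002]
ft_force: [-0.9, 0.6, -1.1]
width: 0.0401
grip_force: 20.0
t 39.9 ee [469.3   5.7  52.9] ydeg 93.6 q7 1.45 turn 0.000 rad | x 0.8 y 0.9 z 7.9 F [-0.9  0.6 -1.1] w 40.1 g 20.0
```

```bash
python3 -m pendant '[[0,0,0.003,0],[0,0,0.003,0],[0,0,0.002,0],[0,0,0,0],[0,0,0,0]]'
python3 -m pendant '[[0,0,0,0],[0,0,0,0],[0,0,0,0],[0,0,0,0]]' 0.56
python3 -m pendant '[[0,0,-0.01,0],[0,0,-0.03,0],[0,0,-0.04,0],[0,0,-0.04,0],[0,0,-0.04,0],[0,0,-0.04,0],[0,0,-0.02,0],[0,0,0,0]]'
python3 - <<'E'
from h import *
c=r.camera("top");s=r.camera("side")
for k in("top","side"):
 for o in r.outline_of("wet1",k)[:5]: print(round(o["score"],2),rect(o["mask"],c,.042) if k=="top" else"",np.round(o["bbox"],1))
go(.401,.3345,.26,14)
save(s,"s6",(180,90,360,270),3.2)
E
```

```text
time: 40.28
ee_pos: [0.4689, 0.0055, 0.0442]
eef_rot: [-0.031, 1.0, 0.001, 0.001]
ft_force: [0.3, -0.9, 2.5]
width: 0.0401
grip_force: 20.0
time: 40.62
ee_pos: [0.4686, 0.0056, 0.0439]
eef_rot: [-0.031, 1.0, 0.001, 0.001]
ft_force: [0.1, 0.2, 0.5]
width: 0.0482
grip_force: 0.0
time: 41.28
ee_pos: [0.4701, 0.0057, 0.2701]
eef_rot: [-0.031, 0.999, 0.0, 0.005]
ft_force: [0.8, -0.1, -0.4]
width: 0.0486
grip_force: 0.0
0.55 (399.4, 333.8, 91.4, 41.7, -76.7) [139.9 224.1  29.8  21.4]
0.83  [262.1 210.8  33.1  24.5]
0.78  [267.2 228.6  38.   18.6]
0.62  [227.2 142.7  15.6  20.6]
0.39  [299.6 153.2  20.3  30.5]
t 41.5 ee [467.6   5.3 263.3] ydeg 93.6 q7 1.53 turn 1.389 rad | x 335.5 y 15.0 z 3.3 F [ 0.3  0.4 -0.4] w 48.4 g 0.0
```

View pics/s6.png

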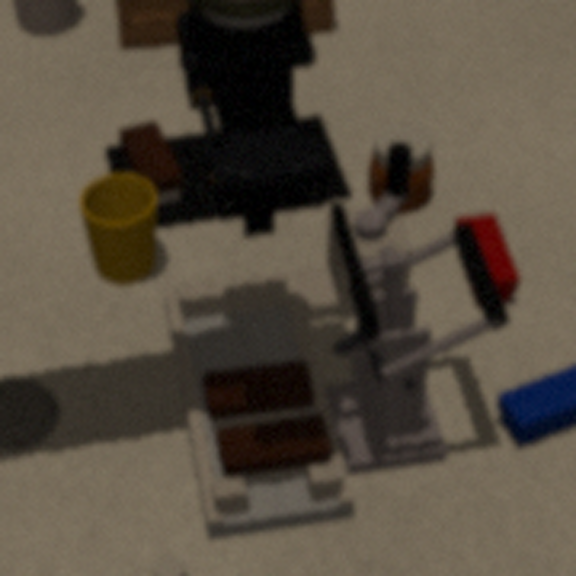

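Both brushes stand square in the bed at (262,211) and (267,229). The third is on the mat at (227,142).

```bash
python3 -m pendant '[[0.005,0.037,0,0],[0.005,0.037,0,0],[0.005,0.037,0,0],[0.005,0.037,0,0],[0.005,0.037,0,0],[0.005,0.037,0,0],[0.005,0.037,0,0],[0.005,0.037,0,0]]'
python3 -m pendant '[[0.005,0.036,0,0],[0,0,0,0.116],[0,0,0,0.116],[0,0,0,0.116],[0,0,0,0.116],[0,0,0,0.116],[0,0,0,0.116],[0,0,0,0.116]]' 0.67
python3 -m pendant '[[0,0,0,0.116],[0,0,0,0.116],[0,0,0,0.116],[0,0,0,0.116],[0,0,0,0.113],[0,0,0,0],[0,0,0,0]]'
python3 - <<'E'
from h import *
s=r.camera("side")
for o in r.outline_of("wet1","side")[:5]: print(round(o["score"],2),np.round(o["bbox"],1))
go(.401,.3345,.0295,14)
E
```

```text
time: 42.15
ee_pos: [0.4087, 0.2996, 0.2633]
eef_rot: [-0.031, 1.0, 0.0, 0.0]
ft_force: [1.5, 0.2, 0.1]
width: 0.0487
grip_force: 0.0
time: 42.82
ee_pos: [0.4021, 0.3335, 0.2629]
eef_rot: [0.369, 0.93, -0.0, -0.0]
ft_force: [-0.5, 0.4, 0.3]
width: 0.0583
grip_force: 0.0
time: 43.4
ee_pos: [0.4023, 0.3336, 0.2634]
eef_rot: [0.614, 0.789, 0.0, 0.0]
ft_force: [0.2, -0.9, -0.3]
width: 0.0583
grip_force: 0.0
0.92 [267.2 231.4  38.   20.1]
0.82 [263.2 211.6  32.4  21.4]
0.74 [226.4 140.6  22.2  26.1]
t 43.5 ee [402.4 333.7 263.7] ydeg 14.2 q7 -0.59 turn 0.003 rad | x 1.1 y -1.2 z 234.2 F [-0.6  0.2  0.2] w 58.3 g 0.0
```

```bash
python3 -m pendant '[[0.001,-0.001,0.03,0],[0,0,0.04,0],[0,0,0.04,0],[0,0,0.04,0],[0,0,0.04,0],[0,0,0.025,0],[0,0,0.013,0],[0,0,0.004,0]]'
python3 -m pendant '[[0,0,0.002,0],[0,0,0,0]]'
python3 -m pendant '[[0,0,0,0],[0,0,0,0],[0,0,0,0],[0,0,0,0],[0,0,0,0],[0,0,0,0]]' 0.3 20
python3 -m pendant '[[0,0,-0.01,0],[0,0,-0.03,0],[0,0,-0.04,0],[0,0,-0.04,0],[0,0,-0.04,0],[0,0,-0.04,0],[0,0,-0.035,0],[0,0,0,0]]'
python3 -m pendant '[[0,0,0,0]]'
python3 -c "
from h import *
p=W(-.001,-.1085+.148)
go(p[0],p[1],.26,93.55)"
```

```text
time: 44.17
ee_pos: [0.4008, 0.3341, 0.0303]
eef_rot: [0.615, 0.788, -0.001, -0.0]
ft_force: [0.2, -0.3, 1.2]
width: 0.0586
grip_force: 0.0
time: 44.33
ee_pos: [0.4027, 0.3356, 0.0315]
eef_rot: [0.616, 0.788, 0.002, 0.001]
ft_force: [0.5, 0.1, -1.1]
width: 0.0584
grip_force: 0.0
time: 44.83
ee_pos: [0.4024, 0.3351, 0.0311]
eef_rot: [0.616, 0.788, 0.002, 0.001]
ft_force: [-0.8, -1.5, 7.2]
width: 0.0399
grip_force: 20.0
time: 45.5
ee_pos: [0.4029, 0.3367, 0.2733]
eef_rot: [0.616, 0.788, 0.006, 0.002]
ft_force: [1.2, 1.3, -0.2]
width: 0.04
grip_force: 20.0
time: 45.58
ee_pos: [0.4019, 0.3353, 0.2678]
eef_rot: [0.616, 0.788, 0.003, 0.001]
ft_force: [0.5, -0.5, -1.2]
width: 0.0398
grip_force: 20.0
t 45.6 ee [401.9 335.3 267.8] ydeg 14.0 q7 -0.60 turn -1.389 rad | x -46.1 y -269.4 z 7.8 F [ 0.5 -0.5 -1.2] w 39.8 g 20.0
```

```bash
python3 -m pendant '[[0,0,0,-0.116],[0,0,0,-0.116],[0,0,0,-0.116],[0,0,0,-0.116],[0,0,0,-0.116],[0,0,0,-0.116],[0,0,0,-0.116],[0,0,0,-0.116]]'
python3 -m pendant '[[0,0,0,-0.116],[0,0,0,-0.116],[0,0,0,-0.116],[0,0,0,-0.113],[-0.0058,-0.0335,0,0],[-0.0058,-0.0335,0,0],[-0.0058,-0.0335,0,0],[-0.0058,-0.0335,0,0]]'
python3 -m pendant '[[-0.0058,-0.0335,0,0],[-0.0058,-0.0335,0,0],[-0.0058,-0.0335,0,0],[-0.0058,-0.0335,0,0],[0,0,0,0],[0,0,0,0],[0,0,0,0]]'
python3 -c "
from h import *
p=W(-.001,-.1085+.148)
go(p[0],p[1],.0455,93.55)"
```

```text
time: 46.25
ee_pos: [0.4008, 0.334, 0.2638]
eef_rot: [0.195, 0.981, -0.0, -0.0]
ft_force: [-0.5, -0.6, -0.7]
width: 0.0397
grip_force: 20.0
time: 46.92
ee_pos: [0.4322, 0.2005, 0.2638]
eef_rot: [-0.031, 1.0, 0.0, -0.0]
ft_force: [0.5, -0.2, -2.2]
width: 0.0402
grip_force: 20.0
time: 47.5
ee_pos: [0.4637, 0.0705, 0.2642]
eef_rot: [-0.031, 1.0, 0.001, 0.0]
ft_force: [-0.6, -0.1, -0.1]
width: 0.0398
grip_force: 20.0
t 47.5 ee [463.7  70.5 264.2] ydeg 93.6 q7 1.39 turn 0.000 rad | x -0.7 y -1.2 z 218.7 F [-0.6 -0.1 -0.1] w 39.8 g 20.0
```

```bash
python3 -m pendant '[[0,-0.001,0.03,0],[0,0,0.04,0],[0,0,0.04,0],[0,0,0.04,0],[0,0,0.03,0],[0,0,0.02,0],[0,0,0.006,0],[0,0,0,0]]'
python3 -m pendant '[[0,0,0.003,0],[0,0,0.003,0],[0,0,0.003,0],[0,0,0,0],[0,0,0,0]]'
python3 -c "
from h import *
p=W(-.001,-.1085+.148)
go(p[0],p[1],.0455,93.55)"
```

```text
time: 48.17
ee_pos: [0.4635, 0.0704, 0.0578]
eef_rot: [-0.032, 0.999, 0.001, -0.001]
ft_force: [-0.7, 0.8, -1.3]
width: 0.0397
grip_force: 20.0
time: 48.58
ee_pos: [0.4652, 0.0693, 0.0506]
eef_rot: [-0.031, 1.0, 0.001, 0.001]
ft_force: [0.3, 0.2, -1.0]
width: 0.0396
grip_force: 20.0
t 48.6 ee [465.2  69.3  50.6] ydeg 93.6 q7 1.28 turn 0.000 rad | x 0.7 y 0.1 z 5.1 F [ 0.3  0.2 -1. ] w 39.6 g 20.0
```

```bash
python3 -m pendant '[[0,0,0.003,0],[0,0,0.002,0],[0,0,0.001,0],[0,0,0,0]]'
python3 -m pendant '[[0,0,0,0],[0,0,0,0],[0,0,0,0],[0,0,0,0]]' 0.56
python3 -m pendant '[[0,0,-0.01,0],[0,0,-0.03,0],[0,0,-0.04,0],[0,0,-0.04,0],[0,0,-0.04,0],[0,0,-0.04,0],[0,0,-0.02,0],[0,0,0,0]]'
python3 -m pendant '[[0,0,0,0.12],[0,0,0,0.12],[0,0,0,0.12],[0,0,0,0.12],[0,0,0,0.12],[0,0,0,0.12],[0,0,0,0.12],[0,0,0,0.12]]'
python3 -m pendant '[[0,0,0,0.12],[0,0,0,0.12],[0,0,0,0.12],[0,0,0,0.12],[0,0,0,0.13],[0,0,0,0]]'
python3 - <<'E'
from h import *
s=r.camera("side")
for o in r.outline_of("wet1","side")[:5]: print(round(o["score"],2),np.round(o["bbox"],1))
go(.6195,.1835,.122,3.55)
save(s,"s7",(180,90,360,270),3.2)
E
```

```text
time: 48.92
ee_pos: [0.4652, 0.0692, 0.045]
eef_rot: [-0.031, 1.0, 0.0, 0.001]
ft_force: [-4.8, -1.8, 12.6]
width: 0.0397
grip_force: 20.0
time: 49.25
ee_pos: [0.4649, 0.0693, 0.044]
eef_rot: [-0.031, 1.0, 0.001, 0.001]
ft_force: [-0.1, 0.0, -1.2]
width: 0.048
grip_force: 0.0
time: 49.92
ee_pos: [0.4663, 0.0697, 0.2701]
eef_rot: [-0.031, 0.999, 0.001, 0.005]
ft_force: [-0.7, -0.5, -0.9]
width: 0.0486
grip_force: 0.0
time: 50.58
ee_pos: [0.4641, 0.0691, 0.2642]
eef_rot: [0.437, 0.9, 0.001, 0.0]
ft_force: [-0.2, 0.1, 0.3]
width: 0.049
grip_force: 0.0
time: 51.08
ee_pos: [0.4642, 0.0691, 0.2642]
eef_rot: [0.685, 0.729, 0.001, 0.0]
ft_force: [0.4, 0.8, -0.3]
width: 0.0486
grip_force: 0.0
0.91 [260.6 211.9  31.1  23. ]
0.67 [250.6 143.2  75.5  32.5]
0.63 [265.6 230.9  37.3  19.9]
0.19 [350.6 296.1  38.9  36.2]
t 51.2 ee [464.3  69.1 264.2] ydeg 4.2 q7 -0.16 turn 0.011 rad | x 104.6 y 162.0 z 142.2 F [-0.1 -0.7 -0.1] w 48.9 g 0.0
```

View pics/s7.png

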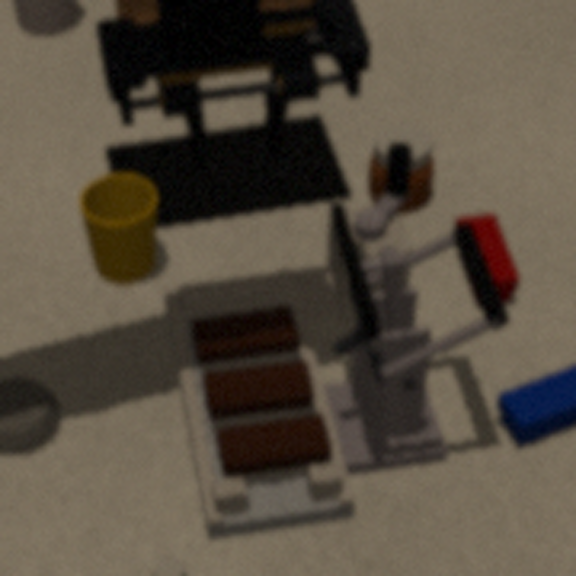

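All three wet brushes stand in a row in the bed and the mat is empty. Now wind the jaw in.

```bash
python3 -m pendant '[[0.021,0.0325,0,0.01],[0.021,0.0325,0,0],[0.021,0.0325,0,0],[0.021,0.0325,0,0],[0.021,0.032,0,0],[0,0,0,0],[0,0,0,0]]'
python3 - <<'E'
from h import *
s=r.camera("side"); c=r.camera("top")
go(.6195,.1835,.122,3.55)
for k in("top","side"):print([(round(o['score'],2),np.round(o['bbox'],1)) for o in r.outline_of('knob',k)])
print(px(s,(.6195,.1835,.12)),px(c,(.6195,.1835,.12)))
E
```

```text
time: 51.77
ee_pos: [0.6201, 0.185, 0.2625]
eef_rot: [0.684, 0.729, 0.0, -0.001]
ft_force: [-0.7, -0.6, -0.8]
width: 0.0491
grip_force: 0.0
t 51.9 ee [619.5 183.2 264.6] ydeg 3.5 q7 -0.43 turn -0.002 rad | x 0.3 y 0.0 z 142.6 F [-0.1  0.  -0.5] w 48.6 g 0.0
[(0.52, array([283.8, 204. ,  15.2,  32.2]))]
[(0.48, array([305.3, 142.4,   3.6,  15.8]))]
[304.47044544 142.73249442] [198.29196168 140.25298467]
```

```bash
python3 -m pendant '[[0,0,0.035,0],[0,0,0.035,0],[0,0,0.035,0],[0,0,0.025,0],[0,0,0.010,0],[0,0,0.003,0],[0,0,0,0]]'
python3 -m pendant '[[0,0,0,0],[0,0,0,0],[0,0,0,0],[0,0,0,0],[0,0,0,0],[0,0,0,0],[0,0,0,0]]' 0.1 15
python3 -m pendant '[[-0.0146,0.0101,0,0],[-0.0172,0.0037,0,0],[-0.0172,-0.0034,0,0],[-0.0146,-0.0098,0,0],[-0.0098,-0.0146,0,0],[-0.0034,-0.0172,0,0]]'
python3 -c "
from h import *
P=np.array([.5895,.1523])-EY*.045; go(P[0],P[1],.122,3.55)"
```

```text
time: 52.55
ee_pos: [0.6204, 0.1833, 0.1228]
eef_rot: [0.686, 0.727, 0.002, 0.001]
ft_force: [-0.3, -0.1, 1.1]
width: 0.0489
grip_force: 0.0
time: 53.13
ee_pos: [0.6203, 0.1838, 0.1221]
eef_rot: [0.686, 0.727, 0.001, 0.0]
ft_force: [-1.1, -0.8, 3.7]
width: 0.0211
grip_force: 15.0
time: 53.63
ee_pos: [0.5938, 0.1061, 0.122]
eef_rot: [0.686, 0.727, 0.003, -0.0]
ft_force: [1.6, 9.4, 1.4]
width: 0.0213
grip_force: 15.0
t 53.6 ee [593.8 106.1 122. ] ydeg 3.3 q7 -0.35 turn -0.004 rad | x 1.4 y -1.4 z 0.0 F [1.6 9.4 1.4] w 21.3 g 15.0
```

```bash
python3 -m pendant '[[0.0034,-0.0172,0,0],[0.0098,-0.0146,0,0],[0.0146,-0.0098,0,0],[0.0172,-0.0034,0,0],[0.0172,0.0034,0,0],[0.0146,0.0098,0,0],[0.0098,0.0146,0,0],[0.0034,0.0172,0,0]]'
python3 -m pendant '[[-0.0034,0.0172,0,0],[-0.0098,0.0146,0,0],[-0.0146,0.0098,0,0],[-0.0172,0.0034,0,0],[0,0,0,0]]'
python3 - <<'E'
from h import *
P=np.array([.5895,.1523])+EX*.045; go(P[0],P[1],.122,3.55)
s=r.camera("side")
for o in r.outline_of("wet1","side")[:5]: print(round(o["score"],2),np.round(o["bbox"],1))
save(s,"s8",(210,120,340,270),3.8)
E
```

```text
time: 54.3
ee_pos: [0.5879, 0.1968, 0.122]
eef_rot: [0.685, 0.728, 0.001, 0.0]
ft_force: [-1.0, -6.3, 3.2]
width: 0.022
grip_force: 15.0
time: 54.72
ee_pos: [0.6345, 0.1498, 0.1216]
eef_rot: [0.687, 0.726, -0.001, -0.001]
ft_force: [-12.8, -1.4, 13.1]
width: 0.0215
grip_force: 15.0
t 54.7 ee [634.5 149.8 121.6] ydeg 3.2 q7 -0.42 turn -0.007 rad | x 5.3 y 0.2 z -0.4 F [-12.8  -1.4  13.1] w 21.5 g 15.0
0.82 [264.9 230.9  39.1  19.5]
0.76 [258.1 203.2  32.5   8.7]
0.69 [261.8 213.   33.3  20.4]
0.33 [298.6 147.8   5.5  19.3]
```

View pics/s8.png

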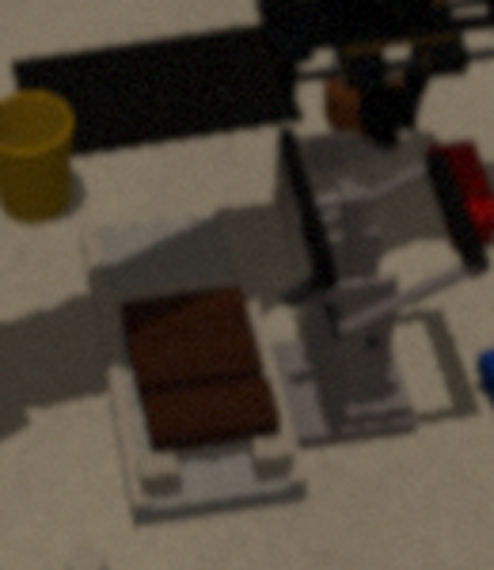

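The brushes are almost together, with only the gap next to the fence-side pair left to close. I continue slowly, watching the force.

```bash
python3 -m pendant '[[-0.0086,-0.001,0,0],[-0.0086,-0.0024,0,0],[-0.0077,-0.0042,0,0],[-0.0069,-0.0056,0,0],[0,0,0,0]]'
python3 -m pendant '[[-0.0055,-0.0067,0,0],[-0.0043,-0.0079,0,0],[0,0,0,0]]'
python3 -m pendant '[[-0.0026,-0.0084,0,0],[0,0,0,0]]'
python3 - <<'E'
from h import *
go(.5895,.1523,.122,3.55)
s=r.read_state(); d=s["ee_pos"][:2]-[.5895,.1523]; print("th",np.degrees(np.arctan2(d@EY,d@EX)),np.linalg.norm(d))
E
```

```text
time: 55.23
ee_pos: [0.6229, 0.1214, 0.1219]
eef_rot: [0.686, 0.728, 0.001, -0.001]
ft_force: [-6.5, 4.8, 7.3]
width: 0.0214
grip_force: 15.0
time: 55.48
ee_pos: [0.6093, 0.111, 0.122]
eef_rot: [0.686, 0.728, 0.002, -0.001]
ft_force: [-3.4, 4.8, 4.2]
width: 0.0217
grip_force: 15.0
time: 55.65
ee_pos: [0.6014, 0.1079, 0.122]
eef_rot: [0.686, 0.728, 0.002, -0.0]
ft_force: [-2.2, 5.3, 3.7]
width: 0.0213
grip_force: 15.0
t 55.6 ee [601.4 107.9 122. ] ydeg 3.4 q7 -0.35 turn -0.003 rad | x 45.0 y -9.1 z 0.0 F [-2.2  5.3  3.7] w 21.3 g 15.0
th -78.53252226258834 0.04592594119722439
```

```bash
python3 -m pendant '[[-0.0007,-0.0047,0,0],[0,0,0,0]]'
python3 -m pendant '[[-0.0002,-0.0047,0,0],[0,0,0,0]]'
python3 -m pendant '[[0.0003,-0.0035,0,0],[0,0,0,0]]'
python3 - <<'E'
from h import *
s=r.read_state(); d=s["ee_pos"][:2]-[.5895,.1523]; print("th",np.degrees(np.arctan2(d@EY,d@EX)),np.linalg.norm(d))
s=r.camera("side")
for o in r.outline_of("wet1","side")[:5]: print(round(o["score"],2),np.round(o["bbox"],1))
E
```

```text
time: 55.82
ee_pos: [0.5973, 0.1069, 0.122]
eef_rot: [0.686, 0.728, 0.002, 0.0]
ft_force: [-2.6, 5.4, 3.3]
width: 0.0215
grip_force: 15.0
time: 55.98
ee_pos: [0.5928, 0.1063, 0.122]
eef_rot: [0.686, 0.728, 0.002, 0.0]
ft_force: [-1.6, 6.3, 4.3]
width: 0.0215
grip_force: 15.0
time: 56.15
ee_pos: [0.5896, 0.1061, 0.122]
eef_rot: [0.686, 0.728, 0.002, 0.0]
ft_force: [-0.3, 5.5, 4.7]
width: 0.0218
grip_force: 15.0
th -93.37937009687688 0.04615060982495374
0.73 [264.7 216.3  29.2  18.8]
0.71 [265.3 233.4  39.   24.8]
0.67 [259.3 206.6  30.6  12.4]
```

Keep going until the tangential force rises.

```bash
python3 -m pendant '[[0.0004,-0.003,0,0],[0,0,0,0]]'
python3 -m pendant '[[0.0006,-0.003,0,0],[0,0,0,0]]'
python3 -m pendant '[[0.0008,-0.003,0,0],[0,0,0,0]]'
```

```text
time: 56.42
ee_pos: [0.5868, 0.1062, 0.122]
eef_rot: [0.686, 0.727, 0.002, 0.0]
ft_force: [-0.5, 5.7, 3.7]
width: 0.0216
grip_force: 15.0
time: 56.58
ee_pos: [0.5852, 0.1063, 0.1222]
eef_rot: [0.686, 0.727, 0.003, 0.002]
ft_force: [7.9, 6.0, -0.2]
width: 0.0215
grip_force: 15.0
time: 56.75
ee_pos: [0.5837, 0.1064, 0.1224]
eef_rot: [0.687, 0.727, 0.004, 0.003]
ft_force: [15.8, 5.9, -5.5]
width: 0.0217
grip_force: 15.0
```

```bash
python3 -m pendant '[[-0.0006,0.003,0,0],[0,0,0,0]]'
python3 -m pendant '[[0,0,0,0],[0,0,0,0],[0,0,-0.03,0],[0,0,-0.03,0],[0,0,-0.04,0],[0,0,-0.04,0],[0,0,-0.04,0],[0,0,0,0]]' 0.55
python3 -m pendant '[[0,0.02,0,0],[0,0.03,0,0],[0,0.03,0,0],[0,0,0,0]]'
python3 - <<'E'
from h import *
go(.6515,-.006,.168,3.55)
c=r.camera("top"); s=r.camera("side"); 
a=cv2.resize(c["img"][140:230,195:310],None,fx=3.4,fy=3.4,interpolation=2); b=cv2.resize(s["img"][160:260,215:325],None,fx=3.4,fy=3.4,interpolation=2)
H=max(a.shape[0],b.shape[0]); f=lambda i:np.pad(i,((0,H-i.shape[0]),(0,0),(0,0)))
cv2.imwrite("pics/snug.png",np.hstack([f(a),f(b)])[...,::-1])
E
```

```text
time: 56.92
ee_pos: [0.5856, 0.1063, 0.1222]
eef_rot: [0.686, 0.727, 0.003, 0.001]
ft_force: [7.0, 4.2, 2.4]
width: 0.0215
grip_force: 15.0
time: 57.58
ee_pos: [0.5849, 0.1057, 0.3094]
eef_rot: [0.687, 0.727, 0.005, 0.003]
ft_force: [0.9, -0.2, 1.1]
width: 0.0477
grip_force: 0.0
time: 57.92
ee_pos: [0.6657, 0.1083, 0.2976]
eef_rot: [0.687, 0.726, -0.001, -0.001]
ft_force: [0.4, -1.2, -0.9]
width: 0.0484
grip_force: 0.0
t 57.9 ee [665.7 108.3 297.6] ydeg 3.2 q7 -0.31 turn -0.007 rad | x -113.2 y -21.2 z 129.6 F [ 0.4 -1.2 -0.9] w 48.4 g 0.0
```

View pics/snug.png

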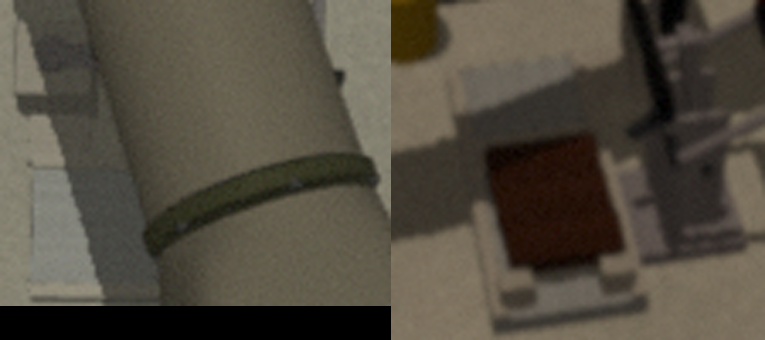

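The side view shows the three blocks as one closed row against the fence posts, with no gaps and square. I go back to the bail.

```bash
python3 -m pendant '[[-0.028,-0.005,0,-0.007],[-0.028,-0.006,0,0],[-0.028,-0.005,0,0],[-0.028,-0.006,0,0],[0,0,0.02,0],[0,0,0,0],[0,0,0,0]]'
python3 - <<'E'
from h import *
go(.650,-.005,.170,3.55)
s=r.camera("side"); print(px(s,(.650,-.005,.173)))
for o in r.outline_of("bail","side")[:3]: print(round(o["score"],2),np.round(o["bbox"],1))
save(s,"s9",(240,90,390,240),3.6)
E
```

```text
time: 58.6
ee_pos: [0.6468, -0.0025, 0.2811]
eef_rot: [0.684, 0.73, 0.0, -0.0]
ft_force: [0.1, 0.0, -0.7]
width: 0.0477
grip_force: 0.0
t 58.6 ee [646.8  -2.5 281.1] ydeg 3.7 q7 -0.12 turn 0.003 rad | x -2.7 y 3.1 z 111.1 F [ 0.1  0.  -0.7] w 47.7 g 0.0
[331.06216151 174.62392313]
0.75 [315.  183.8  51.   52.2]
```

View pics/s9.png

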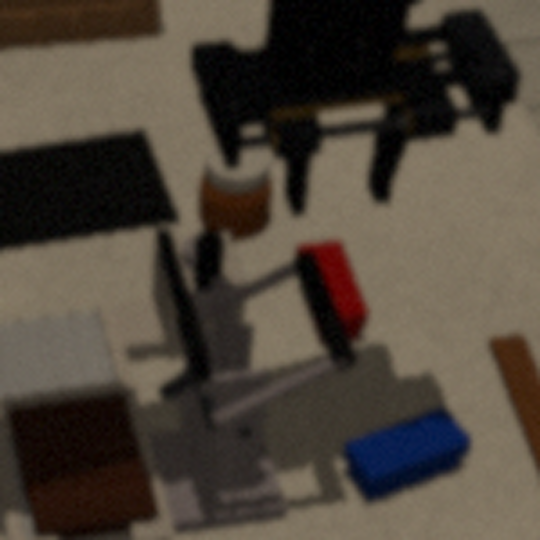

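```bash
python3 -m pendant '[[-0.002,0.003,0.03,0],[0,0,0.03,0],[0,0,0.03,0],[0,0,0.015,0],[0,0,0.008,0],[0,0,0,0],[0,0,0,0]]'
python3 -m pendant '[[0,0,0,0],[0,0,0,0],[0,0,0,0],[0,0,0,0],[0,0,0,0],[0,0,0,0],[0,0,0,0]]' 0.15 5
python3 -c "
from h import *
go(.650,-.005,.170,3.55)"
```

```text
time: 59.28
ee_pos: [0.6519, -0.0035, 0.1698]
eef_rot: [0.683, 0.73, 0.002, 0.001]
ft_force: [0.8, 0.5, -0.1]
width: 0.0479
grip_force: 0.0
time: 59.87
ee_pos: [0.6499, -0.0044, 0.1689]
eef_rot: [0.684, 0.73, -0.0, -0.001]
ft_force: [-10.4, -0.5, 7.7]
width: 0.026
grip_force: 5.0
t 59.9 ee [649.9  -4.4 168.9] ydeg 3.7 q7 -0.15 turn 0.003 rad | x -0.6 y 0.1 z -1.1 F [-10.4  -0.5   7.7] w 26.0 g 5.0
```

```bash
python3 -m pendant '[[0,-0.0047,-0.0079,0],[0,-0.0054,-0.0075,0],[0,-0.0061,-0.0069,0],[0,-0.0067,-0.0063,0],[0,-0.0073,-0.0057,0],[0,-0.0078,-0.005,0],[0,-0.0082,-0.0043,0],[0,-0.0086,-0.0035,0]]'
python3 -m pendant '[[0,-0.0089,-0.0027,0],[0,-0.0091,-0.0018,0],[0,-0.0092,-0.001,0],[0,-0.0092,-0.0002,0],[0,0,0,0]]'
python3 -c "
from h import *
p=np.array([.562,-.0103])+EX*.1*np.sin(-.03); go(p[0],p[1],.223,3.55)"
```

```text
time: 60.53
ee_pos: [0.5984, -0.0075, 0.219]
eef_rot: [0.684, 0.73, 0.004, 0.003]
ft_force: [6.0, 1.4, 6.7]
width: 0.018
grip_force: 5.0
time: 60.95
ee_pos: [0.5597, -0.01, 0.2234]
eef_rot: [0.684, 0.73, 0.002, 0.002]
ft_force: [-3.3, 1.6, 5.9]
width: 0.0178
grip_force: 5.0
t 61.0 ee [559.7 -10.  223.4] ydeg 3.7 q7 -0.09 turn 0.003 rad | x -0.4 y -0.7 z 0.4 F [-3.3  1.6  5.9] w 17.8 g 5.0
```

```bash
python3 -m pendant '[[0,-0.0092,0.0007,0],[0,-0.0091,0.0016,0],[0,-0.0089,0.0024,0],[0,-0.0087,0.0032,0],[0,0,0,0]]'
python3 -m pendant '[[0,-0.004,0.001,0],[0,0,0,0]]'
python3 -c "
from h import *
go(.5220,-.0127,.215,3.55)"
```

```text
time: 61.37
ee_pos: [0.5233, -0.0123, 0.2138]
eef_rot: [0.684, 0.73, 0.001, 0.0]
ft_force: [-5.8, 2.9, 5.2]
width: 0.0178
grip_force: 5.0
time: 61.53
ee_pos: [0.5202, -0.0126, 0.2125]
eef_rot: [0.684, 0.73, 0.001, 0.0]
ft_force: [-3.8, 2.4, 5.7]
width: 0.0178
grip_force: 5.0
t 61.5 ee [520.2 -12.6 212.5] ydeg 3.7 q7 -0.06 turn 0.003 rad | x -0.2 y 1.8 z -2.5 F [-3.8  2.4  5.7] w 17.8 g 5.0
```

```bash
python3 -m pendant '[[0,-0.003,0.001,0],[0,0,0,0],[0,0,0,0]]'
python3 -m pendant '[[0,-0.002,0.001,0],[0,0,0,0],[0,0,0,0]]'
```

```text
time: 61.78
ee_pos: [0.5189, -0.0127, 0.2118]
eef_rot: [0.684, 0.73, 0.003, 0.001]
ft_force: [4.7, 2.6, 3.5]
width: 0.0181
grip_force: 5.0
time: 62.03
ee_pos: [0.5182, -0.0128, 0.2115]
eef_rot: [0.684, 0.73, 0.004, 0.003]
ft_force: [9.6, 1.5, 3.8]
width: 0.0187
grip_force: 5.0
```

Force rises against the stop, so it is locked. Release, lift clear, and look.

```bash
python3 -m pendant '[[0,0.003,0,0],[0,0,0,0],[0,0,0,0],[0,0,0,0],[0,0,0,0]]' 0.55
python3 -m pendant '[[0,0,-0.015,0],[0,0,-0.03,0],[0,0,-0.04,0],[0,0,-0.04,0],[0,0,0,0]]'
python3 -m pendant '[[0.036,-0.006,0,0],[0.036,-0.006,0,0],[0.036,-0.006,0,0],[0.036,-0.006,0,0],[0.036,-0.006,0,0],[0.036,-0.006,0,0],[0.036,-0.006,0,0],[0.036,-0.006,0,0]]'
python3 -m pendant '[[0.036,-0.006,0,0],[0.036,-0.006,0,0],[0.036,-0.006,0,0],[0.036,-0.006,0,0],[0.036,-0.006,0,0],[0,0,0,0],[0,0,0,0]]'
python3 - <<'E'
from h import *
go(.5,0,.3)
c=r.camera("top"); s=r.camera("side")
a=cv2.resize(c["img"][140:230,195:310],None,fx=3.4,fy=3.4,interpolation=2); b=cv2.resize(s["img"][145:260,215:325],None,fx=3.4,fy=3.4,interpolation=2)
H=max(a.shape[0],b.shape[0]); f=lambda i:np.pad(i,((0,H-i.shape[0]),(0,0),(0,0)))
cv2.imwrite("pics/final.png",np.hstack([f(a),f(b)])[...,::-1])
for n in("bail","dry"): print(n,[(round(o["score"],2),np.round(o["bbox"],1)) for o in r.outline_of(n,"top")])
E
```

```text
time: 62.45
ee_pos: [0.5181, -0.0132, 0.2097]
eef_rot: [0.684, 0.73, 0.001, 0.0]
ft_force: [-0.4, -0.0, 0.4]
width: 0.0431
grip_force: 0.0
time: 62.87
ee_pos: [0.5202, -0.0129, 0.3427]
eef_rot: [0.684, 0.73, 0.004, 0.004]
ft_force: [0.2, 1.3, 0.6]
width: 0.0482
grip_force: 0.0
time: 63.53
ee_pos: [0.4508, 0.2724, 0.3353]
eef_rot: [0.684, 0.73, 0.001, 0.001]
ft_force: [0.6, 0.2, -0.1]
width: 0.0475
grip_force: 0.0
time: 64.12
ee_pos: [0.4081, 0.4508, 0.3345]
eef_rot: [0.682, 0.731, 0.0, -0.0]
ft_force: [0.5, -0.5, -0.6]
width: 0.0479
grip_force: 0.0
t 64.1 ee [408.1 450.8 334.5] ydeg 4.0 q7 -1.03 turn 0.000 rad | x -456.1 y 60.4 z 34.5 F [ 0.5 -0.5 -0.6] w 47.9 g 0.0
bail [(0.78, array([275. , 170.6,  42.6,   8.6]))]
dry [(0.95, array([382.9, 208.9,  22.5,  29.8])), (0.87, array([213.7, 123.6,  33.3,  16. ])), (0.71, array([357.2, 302.9,  33.8,  17.2])), (0.62, array([275.7, 124. ,  19.8,  33.6])), (0.43, array([257.4, 204.8,  12.1,  38.8]))]
```

View pics/final.png

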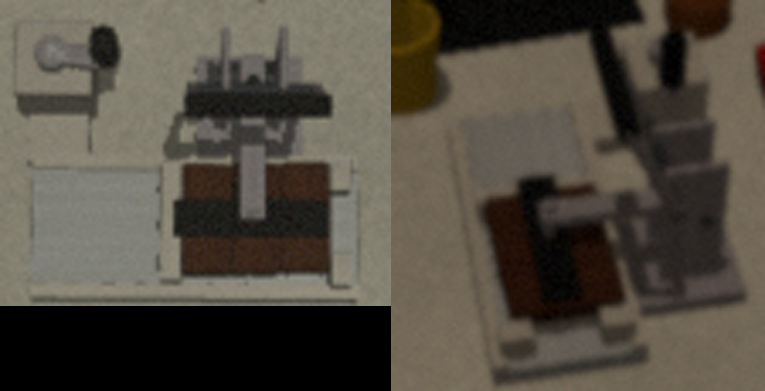

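The three brushes are snug between jaw and fence at (249–292, 188–220) with the bar across all of them. The bail is back at its locked spot (271,170), and the dry brush is in the tray at (383,209).

```bash
python3 -c "
from bench import r
print(r.close_job())"
```

```text
the job is handed in; nothing more can be done
None
```

I handed the job in at about 64 s of the 210 s. In the last pictures the dry brush lies in the tray, and all three wet brushes stand snug and square between fence and jaw with the clamp locked over them. The hand-in gave no verdict, so this rests on those pictures and the force readings.

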